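# Pull-test the glued caps of beacon globes and pack them in a deep crate

## Task

Push the tester's lever over to on (away from you), then test every globe on the bench in the order blue, white, orange, green (skip colours that are missing): hold it by its black cap, bring it under the tester's yellow fork and pull straight up with about 11 N (pointer in the green band, never into the red; do not bang the globe against the fork) for two seconds to prove that the glued cap holds. Pack the tested globes upright in the deep crate, one to a compartment, each lowered gently onto the foam and not dropped; when all are packed, pull the lever back to off. Leave the pyramid case, the network switch and the screwdriver where they are.

Things in the scene. Friction and masses are not known exactly. Their poses are not given: they have to be found in the camera images.
- globe_blue: blue globe, upright on the bench, may be absent; origin: centre of its underside, z up; 118 mm tall, round about z, 0.2 to 0.3 kg. blue bulb: flat foot 52 mm across, widest 76 mm (27 mm up), flat shoulder 60 mm across at 58 mm up; above it the glued-on black cap, a cylinder 30 mm across from 58 to 118 mm up, by which to hold it (good grip height 98 mm)
- globe_white: white globe, upright on the bench, may be absent; origin: centre of its underside, z up; 118 mm tall, round about z, 0.2 to 0.3 kg. white bulb: flat foot 52 mm across, widest 76 mm (27 mm up), flat shoulder 60 mm across at 58 mm up; above it the glued-on black cap, a cylinder 30 mm across from 58 to 118 mm up, by which to hold it (good grip height 98 mm)
- globe_orange: orange globe, upright on the bench, may be absent; origin: centre of its underside, z up; 118 mm tall, round about z, 0.2 to 0.3 kg. orange bulb: flat foot 52 mm across, widest 76 mm (27 mm up), flat shoulder 60 mm across at 58 mm up; above it the glued-on black cap, a cylinder 30 mm across from 58 to 118 mm up, by which to hold it (good grip height 98 mm)
- globe_green: green globe, upright on the bench, may be absent; origin: centre of its underside, z up; 118 mm tall, round about z, 0.2 to 0.3 kg. green bulb: flat foot 52 mm across, widest 76 mm (27 mm up), flat shoulder 60 mm across at 58 mm up; above it the glued-on black cap, a cylinder 30 mm across from 58 to 118 mm up, by which to hold it (good grip height 98 mm)
- tester: fixed pull tester; origin on the bench right below the middle of the fork's slot, x from the fork's open end towards the column, z up. Bed plate 10 mm thick, x -80 to 150 mm, y -50 to 165 mm; column 185 mm tall, x 115 to 145, y -35 to 35 mm; on its face away from the fork a scale: green band at 15 to 23 mm of fork lift, red from 33 mm
- fork: yellow fork of the tester, open towards the tester's -x; axes as the tester's, origin at mid-slot, level with the prongs' undersides (at rest 90 mm above the bench, 80 above the bed). Prongs 6 mm thick, x -35 to 100 mm, 18 mm wide each, slot 40 mm wide (y -20 to 20); 30 mm high crossbar at x 85 to 110
- fork_slot (a point): same point as the fork's origin. Bring a globe in along the tester's +x, cap in the slot, shoulder below the prongs, then draw it up. The fork lifts straight up to 45 mm on a spring: pull in N = 1.5 + 500 x lift in m, so 11 N is 19 mm; the globe's own weight adds to what the arm feels
- mode (a joint): lever of the tester, rad: 0 off (leans to the tester's -x), 1.0 on (leans to +x); stays where it is left, can be pushed with closed fingers. It turns about the tester's y axis
- mode_tip (a point): tip of that lever, 80 mm from its pivot; red toggle on a grey block at the tester's x 20, y 130 mm
- crate: fixed plywood crate, open above, 235 x 235 mm, 135 mm tall, origin at the centre of its underside, walls 5 mm, one divider across x and one across y (full height, through the middle) make four compartments of 110 x 110 mm centred at x, y = +-57.5 mm
- foam0: soft grey foam filling the floor of the crate's +x +y compartment, 15 mm thick; origin at its underside centre; unloaded its top is 20 mm above the crate's underside (115 mm below the rim); gives about 0.8 mm per N, up to 10 mm
- foam1: soft grey foam filling the floor of the crate's +x -y compartment, 15 mm thick; origin at its underside centre; unloaded its top is 20 mm above the crate's underside (115 mm below the rim); gives about 0.8 mm per N, up to 10 mm
- foam2: soft grey foam filling the floor of the crate's -x +y compartment, 15 mm thick; origin at its underside centre; unloaded its top is 20 mm above the crate's underside (115 mm below the rim); gives about 0.8 mm per N, up to 10 mm
- foam3: soft grey foam filling the floor of the crate's -x -y compartment, 15 mm thick; origin at its underside centre; unloaded its top is 20 mm above the crate's underside (115 mm below the rim); gives about 0.8 mm per N, up to 10 mm
- pyramid_case: bystander: black pyramid computer case with a light-blue tip, 120 x 120 x 117 mm, origin at its underside
- network_switch: bystander: black network switch, 90 x 150 x 30 mm, origin at its underside
- screwdriver: bystander: blue-handled screwdriver lying on the bench
Mind the look-alikes: they are no part of the job. Several things have the shape of the globe_green; the one meant has the colours described above.

How it is judged:
On the way, in this order (a step that is already met when the one before it is completed fails the run):
1. the lever is over to on (value of joint mode above 0.8 rad), for 0.2 s.
2. the blue globe, if there is one, is pulled up against the fork with 8 to 14 N for 1.2 s (contact force between globe_blue and fork between 8 and 14 N), for 1.2 s.
3. the white globe, if there is one, is pulled up against the fork with 8 to 14 N for 1.2 s (contact force between globe_white and fork between 8 and 14 N), for 1.2 s.
4. the orange globe, if there is one, is pulled up against the fork with 8 to 14 N for 1.2 s (contact force between globe_orange and fork between 8 and 14 N), for 1.2 s.
5. the green globe, if there is one, is pulled up against the fork with 8 to 14 N for 1.2 s (contact force between globe_green and fork between 8 and 14 N), for 1.2 s.
6. every globe present stands in the crate, the lever still on (x of globe_blue in the frame of crate between -0.11 and 0.11 m and y of globe_blue in the frame of crate between -0.11 and 0.11 m and z of each of globe_blue, globe_white, globe_orange, globe_green in the frame of crate below 0.026 m and angle between each of globe_blue, globe_white, globe_orange, globe_green's own z axis and vertical below 0.2 rad and linear speed of each of globe_blue, globe_white, globe_orange, globe_green below 0.05 m/s and x of globe_white in the frame of crate between -0.11 and 0.11 m and y of globe_white in the frame of crate between -0.11 and 0.11 m and x of globe_orange in the frame of crate between -0.11 and 0.11 m and y of globe_orange in the frame of crate between -0.11 and 0.11 m and x of globe_green in the frame of crate between -0.11 and 0.11 m and y of globe_green in the frame of crate between -0.11 and 0.11 m and value of joint mode above 0.6 rad), for 0.2 s.
At the end, for the whole second after the job is handed in: every globe present stands in a crate compartment, on the foam (foot less than 26 mm above the crate's underside), upright within 0.2 rad, at rest and released; the lever is back within 0.2 rad of off (x of globe_blue in the frame of crate between -0.11 and 0.11 m and y of globe_blue in the frame of crate between -0.11 and 0.11 m and z of each of globe_blue, globe_white, globe_orange, globe_green in the frame of crate below 0.026 m and angle between each of globe_blue, globe_white, globe_orange, globe_green's own z axis and vertical below 0.2 rad and linear speed of each of globe_blue, globe_white, globe_orange, globe_green below 0.05 m/s and x of globe_white in the frame of crate between -0.11 and 0.11 m and y of globe_white in the frame of crate between -0.11 and 0.11 m and x of globe_orange in the frame of crate between -0.11 and 0.11 m and y of globe_orange in the frame of crate between -0.11 and 0.11 m and x of globe_green in the frame of crate between -0.11 and 0.11 m and y of globe_green in the frame of crate between -0.11 and 0.11 m and value of joint mode below 0.2 rad and contact force between each of globe_blue, globe_white, globe_orange, globe_green and the fingers below 0.1 N); the robot touches nothing.
It fails at once if a globe is pulled or pushed against the fork with more than 19 N (contact force between any of globe_blue, globe_white, globe_orange, globe_green and fork above 19 N).
It fails at once if a globe hits or presses the crate's foam with more than 15 N (contact force between any of globe_blue, globe_white, globe_orange, globe_green and foam0 above 15 N or contact force between any of globe_blue, globe_white, globe_orange, globe_green and foam1 above 15 N or contact force between any of globe_blue, globe_white, globe_orange, globe_green and foam2 above 15 N or contact force between any of globe_blue, globe_white, globe_orange, globe_green and foam3 above 15 N).
It fails at once if the pyramid case, network switch or screwdriver is shifted more than 30 mm (distance of any of pyramid_case, network_switch, screwdriver from where it was at the start of the episode above 0.03 m).
Of globe_blue, globe_white, globe_orange, globe_green only 3 to 4 are there at a start; the rules pass over those that are not, and their reading is None.
At some moment in a run one of globe_blue, globe_white, globe_orange, globe_green may be knocked a few centimetres aside while the robot is not near it.
It also fails if it takes over 210 s, if anything falls off the work surface, if the arm or the gripper's body presses on something with over 40 N, if the wrist force passes 120 N, or if a joint passes its speed limit or range.

## Robot

A 7-joint arm with a two-finger parallel gripper is mounted at the origin on the work surface. World frame = base frame: x ahead of the robot, y to its left, z up, the work surface at z = 0. Lengths are in m, angles in rad, forces in N, time in s.
With the tool pointing down it reaches from about 0.35 to 0.9 m from the base axis. Payload 7.2 kg.
Tool frame: the origin (TCP) lies on the centre line of the jaws, within the pads' length; the fingertips stand bot.nose_length ahead of it and the grasp point (between the pads) lies 5 mm behind it (bot.nose_length is the distance from the TCP to the fingertips, in m); z points along the fingers, y is the direction in which the jaws open and shut (so a half turn about z gives the same grasp; the last joint's range is limited). The gripper opens to 88 mm and grips with 3 to 60 N. Pads are 20 mm wide; open, the fingers measure 115 mm over their backs; the gripper's body (75 mm by 178 mm) begins 61 mm behind the grasp point.
Start: joints at [-1.283, 0.411, -0.013, 1.596, 0.006, 1.134, -0.082], TCP at [0.218, 0.586, 0.215] pointing down, gripper open.
Joint ranges: [-2.95, 2.95], [-0.29, 1.99], [-1.47, 1.44], [0.14, 2.54], [-1.03, 4.17], [0.13, 1.85], [-2.86, 2.86]. Speed limits (rad/s): [2.39, 2.39, 3.01, 3.01, 3.14, 3.14, 3.14].

## Interface

Orientations are given as a rotation vector (axis times angle).
In Python, from bench import sensors, imaging, hand_in, bot gives the robot as it stands.
- The arm moves only by the tool send_rows, never from a script. Its argument "deltas" is a list of rows, each a list of 5 numbers: the shift along the tool's x, y, z in m, then the turn about the tool's z in rad, then the finger opening in m, from 0 to 0.0878. In form: [[x, y, z, twist, hand], ...]. A call has 1 to 20 rows; each row shifts and turns the commanded pose from where the row before left it, along the tool's axes as they then stand; what a row does not reach is not made up. A row lasts 1/12 s, in which the tool goes at most 41.7 mm and 7.16 degrees, less where a joint would pass 70% of its speed; a pose out of reach is approached as far as the arm can. A call with a gripper value outside its range is refused whole. The fingers move at their own pace and stop on an object; "newtons" is the grip in N (left out, the last holds). Time passes only in rows, so rows that do not move let the fingers close. It gives the time, the measured TCP pose, the force and the opening at its end, in the units of the state.
- sensors.sense(): the state, without advancing time (a new reading comes with each control period).
- imaging.read_camera(name): name is "scene" or "top"; returns (picture, depth): 420x560x3 uint8, red, green, blue; 420x560 float32, m along the optical axis (not along the pixel's ray), 0 where there is no reading.
- imaging.camera_params(name): a dict with "vertical_fov" (degrees; the focal length in pixels is half the picture's height over the tangent of half this angle, whatever the lens; pixels are square), "cx", "cy" (the principal point, pixels), "world_from_camera" (4x4, takes a point from camera to world coordinates). Camera axes: x right, y up, looking along -z (the intrinsics and any distortion apply to the point x, -y, -z); pixel columns grow to the right and rows downward; lengths in m; the calibration is good to about 2 mm. A picture is of the moment at which its call begins. camera_params takes no time and is no camera call.
- hand_in(): hands the job in, once; it reports no verdict.
The state is a dict: "time": time; "joint_pos": joint angles; "joint_velocities": joint speeds; "tau": joint torques, N m; "position": TCP position; "ee_rot": TCP orientation; "force": force on the tool from outside, world axes, zero at the start; "wrist_torque": the same for the moment, N m; "grip_width": finger opening in m.
Only numpy, scipy, OpenCV 4.12 (cv2) and the standard library are available. Lean on these libraries where they do the work, as an engineer would, in place of code of your own. Each camera call takes 0.05 s, during which the arm holds its last target. There are 200 camera calls.

## Working session

There is one attempt and no reset: what is moved stays moved. The work goes in short steps, Python scripts to look and compute and a tool call to move; the robot and the scene stay as the last step left them, time stands still between calls to the robot, and variables do not carry over. Pictures are saved under pics/ and viewed, about 12 in all and at most 16, crops included, and the job is handed in when it is done.

Besides the shell and the picture viewer there is one more tool, called by a JSON object that holds its "op" and its "data". send_rows: Moves the arm, as the interface text tells. Its arguments: {"type":"object","properties":{"deltas":{"type":"array","items":{"type":"array","items":{"type":"number"}}},"newtons":{"type":"number"}},"required":["deltas"]}

```bash
ls; mkdir -p pics; cat > h.py <<'E'
import numpy as np, cv2
from bench import sensors, imaging, bot
def cam(n):
    p=imaging.camera_params(n); im,d=imaging.read_camera(n); return im,d,p
def world(d,p,H=420):
    f=H/2/np.tan(np.radians(p['vertical_fov'])/2)
    v,u=np.mgrid[:d.shape[0],:d.shape[1]]
    P=np.stack([(u-p['cx'])/f*d,-(v-p['cy'])/f*d,-d],-1)
    T=np.array(p['world_from_camera']); W=P@T[:3,:3].T+T[:3,3]; W[d==0]=np.nan
    return W
def save(im,n): cv2.imwrite('pics/'+n,im[...,::-1])
E
python3 - <<'E'
from h import *
for n in ['scene','top']:
    im,d,p=cam(n); save(im,n+'0.png'); print(n,p); np.savez(n+'0.npz',im=im,W=world(d,p),d=d)
print(sensors.sense(),bot.nose_length,[a for a in dir(bot) if a[0]!='_'])
E
```

```text
pics
scene {'vertical_fov': 56.28465688088733, 'cx': 280.0381342032604, 'cy': 213.2121930835032, 'world_from_camera': array([[-0.87571763, -0.27505011,  0.39681995,  0.94557219],
       [ 0.4825583 , -0.4713538 ,  0.73821615,  0.78142344],
       [-0.01600384,  0.83795766,  0.54550055,  0.64320597],
       [ 0.        ,  0.        ,  0.        ,  1.        ]])}
top {'vertical_fov': 56.96105383329491, 'cx': 279.0271568111887, 'cy': 212.2214852594415, 'world_from_camera': array([[-0.01956627,  0.98483174, -0.17240535,  0.31781004],
       [-0.99980724, -0.01955307,  0.001775  ,  0.033099  ],
       [-0.00162298,  0.17240685,  0.98502449,  1.26384874],
       [ 0.        ,  0.        ,  0.        ,  1.        ]])}
{'time': 0.1, 'joint_pos': array([-1.28324457,  0.41180559, -0.01273567,  1.59693877,  0.00559861,
        1.13429919, -0.08220444]), 'joint_velocities': array([ 0.00056348, -0.00247697,  0.00149837, -0.00220293,  0.00027582,
       -0.00089342, -0.00120608]), 'tau': array([ 2.62915026e-03, -5.89097607e+01,  6.43664282e-01, -2.91711509e+01,
       -5.38206822e-02,  1.45508678e-02,  3.79606524e-05]), 'position': array([0.21754755, 0.58542802, 0.21401081]), 'ee_rot': array([-5.55779570e-01, -3.09187473e+00,  2.20842324e-03]), 'force': array([-0.74300737,  0.85391677,  0.13332429]), 'wrist_torque': array([-0.08300513, -0.04431518, -0.01652416]), 'grip_width': 0.08792383291536474} 0.014 ['IKError', 'nose_length']
```

View pics/scene0.png

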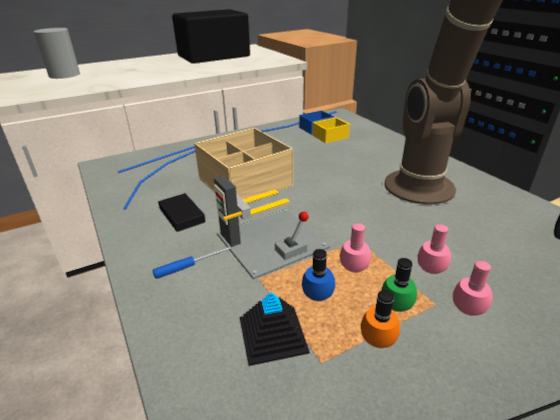

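View pics/top0.png

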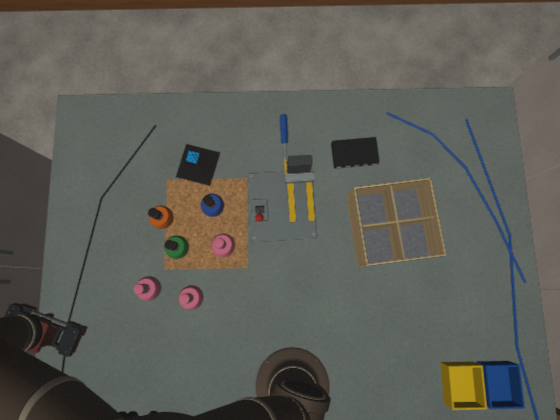

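The top view (up is +x, left is +y) shows blue at (212,205), orange at (160,216) and green at (176,246), all with black caps. White is absent. Three all-pink look-alikes stand at (222,244), (147,288) and (190,297). The fork is at (300,195) and opens towards −x. The lever is at (260,213) and the crate at (398,222).

```bash
cat >> h.py <<'E'
def hsv(im): return cv2.cvtColor(im,cv2.COLOR_RGB2HSV)
RNG=dict(blue=((105,150,50),(120,255,255)),orange=((5,180,120),(16,255,255)),green=((55,120,40),(85,255,255)))
def globes(im,W):
    """bulb colour -> xy by circle fit on bulb points (offset from sphere profile) and cap-top centroid"""
    out={}
    h=hsv(im)
    for k,(a,b) in RNG.items():
        m=cv2.inRange(h,a,b)>0
        m&=(W[...,2]>0.012)&(W[...,2]<0.08)&(W[...,0]>0.3)
        n,l,s,c=cv2.connectedComponentsWithStats(m.astype('uint8'))
        if n<2: continue
        i=1+np.argmax(s[1:,4]); q=W[l==i]; c0=np.nanmedian(q,0)
        near=(np.hypot(W[...,0]-c0[0],W[...,1]-c0[1])<0.06)&(W[...,2]>0.112)&(W[...,2]<0.124)
        t=W[near]
        out[k]=(s[i,4],c0.round(4),len(t),t.mean(0).round(4) if len(t) else None)
    return out
E
python3 - <<'E'
from h import *
for n in ['scene','top']:
    z=np.load(n+'0.npz'); im,W=z['im'],z['W']; print(n)
    for k,v in globes(im,W).items(): print(k,v)
    h=hsv(im)
    def rect(m,name):
        q=W[m][:,:2].astype('float32'); r=cv2.minAreaRect(q); print(name,len(q),np.round(r[0],4),np.round(r[1],4),round(r[2],2), 'zmed',np.median(W[m][:,2]).round(4))
        return q
    y=cv2.inRange(h,(22,150,120),(32,255,255))>0
    y&=(W[...,2]>0.085)&(W[...,2]<0.105)&(W[...,0]>0.4)
    rect(y,'fork')
    c=(W[...,2]>0.125)&(W[...,2]<0.145)&(W[...,1]<-0.1)&(W[...,0]>0.3)&(W[...,0]<0.9)
    rect(c,'crate rim')
    r=cv2.inRange(h,(0,170,80),(4,255,255))>0
    r&=(W[...,2]>0.03)&(W[...,0]>0.4)
    print('red',r.sum(),W[r].mean(0).round(4),W[r].min(0),W[r].max(0))
    col=(W[...,2]>0.17)&(W[...,2]<0.2)&(abs(W[...,1])<0.2)&(W[...,0]>0.5)
    rect(col,'column')
E
```

```text
scene
blue (np.int32(744), array([0.5799, 0.2672, 0.0492]), 122, array([0.5661, 0.2495, 0.1169]))
orange (np.int32(718), array([0.5389, 0.4334, 0.0567]), 178, array([0.5308, 0.4136, 0.1172]))
green (np.int32(685), array([0.4452, 0.3804, 0.0539]), 138, array([0.4328, 0.3615, 0.1169]))
fork 295 [ 0.5554 -0.0352] [0.1136 0.0779] 1.71 zmed 0.0955
crate rim 1048 [ 0.5947 -0.6338] [0.5979 0.889 ] 0.73 zmed 0.1311
red 79 [0.5428 0.074  0.1157] [ 0.50344059 -0.05564963  0.0992515 ] [0.67994402 0.10635989 0.15401454]
column 266 [ 0.6628 -0.029 ] [0.0311 0.0689] 3.24 zmed 0.1835
top
blue (np.int32(181), array([0.5477, 0.2419, 0.0587]), 79, array([0.5611, 0.2451, 0.1186]))
orange (np.int32(184), array([0.5117, 0.4041, 0.0586]), 79, array([0.5251, 0.4094, 0.118 ]))
green (np.int32(194), array([0.4159, 0.3506, 0.059 ]), 85, array([0.4276, 0.3573, 0.1181]))
fork 391 [ 0.5546 -0.0363] [0.1202 0.0741] 2.52 zmed 0.0965
crate rim 720 [ 0.4836 -0.3228] [0.2356 0.2361] 5.98 zmed 0.1342
red 36 [0.5049 0.0923 0.1133] [0.49634473 0.08256215 0.10648221] [0.51520068 0.10109733 0.11662105]
column 272 [ 0.6586 -0.0332] [0.0314 0.0704] 2.51 zmed 0.185
```

```bash
python3 - <<'E'
from h import *
im=np.load('scene0.npz')['im'][170:360,205:425]; save(cv2.resize(im,None,fx=3,fy=3,interpolation=cv2.INTER_CUBIC),'crop1.png')
E
```

```text
(no output)
```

View pics/crop1.png

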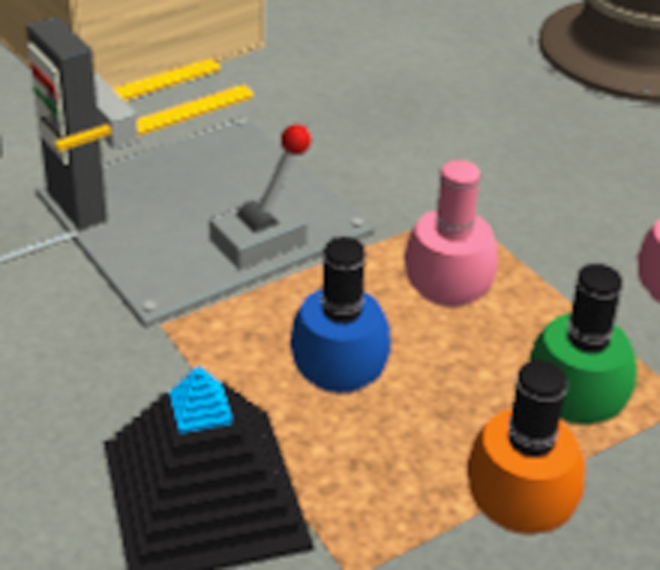

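{"op": "send_rows", "data": {"deltas": [[0, 0, 0, -0.0985, 0], [0, 0, 0, -0.0985, 0], [0, 0, 0, -0.0985, 0], [0, 0, 0, -0.0985, 0], [-0.0146, -0.0314, 0, 0, 0], [-0.0146, -0.0314, 0, 0, 0], [-0.0146, -0.0314, 0, 0, 0], [-0.0146, -0.0314, 0, 0, 0], [-0.0146, -0.0314, 0, 0, 0], [-0.0146, -0.0314, 0, 0, 0], [-0.0146, -0.0314, 0, 0, 0], [-0.0146, -0.0314, 0, 0, 0], [-0.0146, -0.0314, 0, 0, 0], [-0.0146, -0.0314, 0, 0, 0], [-0.0146, -0.0314, 0, 0, 0], [-0.0146, -0.0314, 0, 0, 0], [-0.0146, -0.0314, 0, 0, 0], [-0.0146, -0.0314, 0, 0, 0], [-0.0146, -0.0314, 0, 0, 0], [-0.0146, -0.0314, 0, 0, 0]]}}

```text
time: 1.77
position: [0.4706, 0.0911, 0.2147]
ee_rot: [0.06, -3.141, 0.0]
force: [0.5, 1.0, 0.2]
grip_width: 0.0005
```

The crop shows the three black-capped globes (blue, green, orange). The pink ones are decoys. The lever's red knob leans towards −x, which is off.

{"op": "send_rows", "data": {"deltas": [[0, 0.002, 0.02, 0, 0], [0, 0, 0.02, 0, 0], [0, 0, 0.02, 0, 0], [0, 0, 0.02, 0, 0], [0, 0, 0.015, 0, 0], [0, 0, 0.01, 0, 0], [0, 0, 0, 0, 0], [-0.01, 0, 0, 0, 0], [-0.01, 0, 0, 0, 0], [-0.01, 0, 0, 0, 0], [-0.01, 0, 0, 0, 0], [-0.01, 0, 0, 0, 0], [-0.01, 0, 0, 0, 0], [-0.01, 0, 0, 0, 0], [-0.01, 0, 0, 0, 0], [-0.006, 0, 0, 0, 0], [0, 0, 0, 0, 0]]}}

```text
time: 3.18
position: [0.5576, 0.098, 0.1096]
ee_rot: [-0.06, 3.14, -0.0]
force: [0.8, 0.1, 0.1]
grip_width: 0.0007
```

```bash
python3 - <<'E'
from h import *
im,d,p=cam('scene'); W=world(d,p); save(cv2.resize(im[150:360,150:430],None,fx=2.5,fy=2.5),'lever.png')
h=hsv(im); r=(cv2.inRange(h,(0,170,80),(4,255,255))>0)&(W[...,2]>0.08)&(W[...,1]>0.03)&(W[...,0]>0.4)
print(r.sum(),W[r].mean(0))
E
```

```text
66 [0.51341683 0.09752547 0.1086418 ]
```

View pics/lever.png

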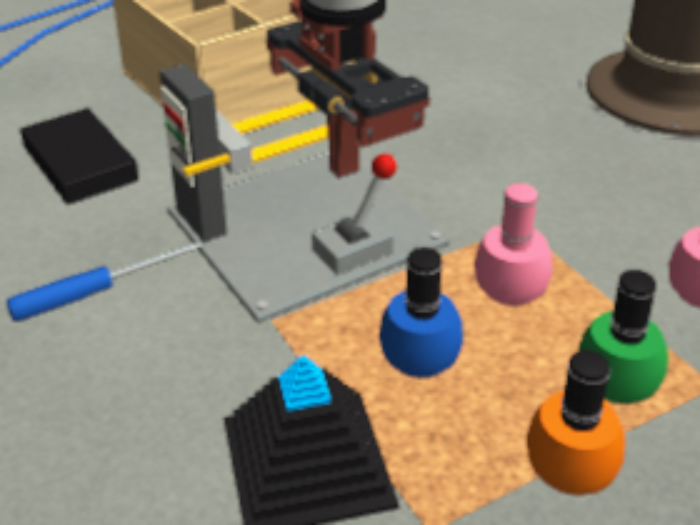

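The lever has not moved: the knob is still at scene px (304,216). I'll check where the fingers really are.

```bash
python3 - <<'E'
from h import *
im,d,p=cam('scene'); W=world(d,p)
for u,v in [(287,217),(287,212),(287,205),(282,210),(304,216),(296,236),(291,240)]: print(u,v,W[v,u].round(3),im[v,u])
im,d,p=cam('top'); W=world(d,p); save(cv2.resize(im[130:270,180:340],None,fx=4,fy=4),'lever_top.png')
s=sensors.sense();print(s['position'],s['ee_rot'])
E
```

```text
287 217 [0.565 0.108 0.129] [101  52  42]
287 212 [0.566 0.109 0.144] [96 48 40]
287 205 [0.566 0.111 0.164] [96 49 40]
282 210 [0.568 0.09  0.139] [74 57 51]
304 216 [0.513 0.101 0.111] [207  35  29]
296 236 [0.533 0.096 0.054] [146 149 143]
291 240 [0.546 0.093 0.044] [92 93 90]
[0.55573894 0.09792271 0.10953134] [ 5.99145716e-02 -3.14026360e+00  1.91693979e-04]
```

View pics/lever_top.png

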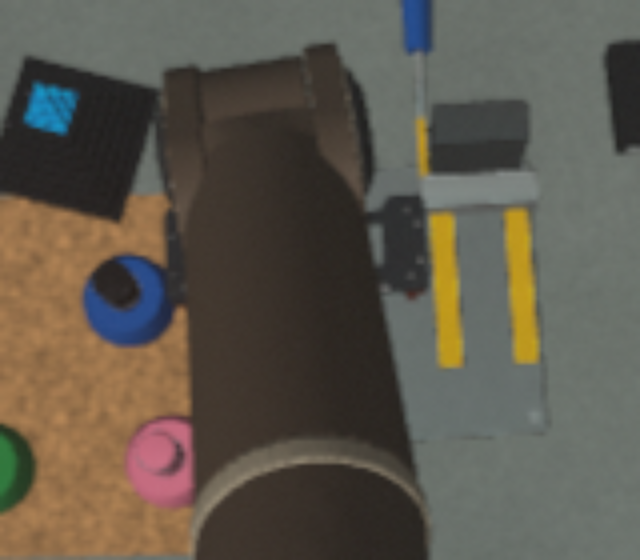

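```bash
python3 - <<'E'
from h import *
im,d,p=cam('scene'); W=world(d,p)
for u in (284,287,290):
  for v in range(212,226,1): print(u,v,W[v,u].round(3),im[v,u])
E
```

```text
284 212 [0.567 0.098 0.138] [76 40 33]
284 213 [0.567 0.097 0.134] [77 39 32]
284 214 [0.568 0.099 0.133] [75 39 33]
284 215 [0.567 0.097 0.129] [68 35 29]
284 216 [0.567 0.097 0.126] [65 35 29]
284 217 [0.566 0.095 0.121] [65 34 29]
284 218 [0.567 0.097 0.12 ] [74 58 53]
284 219 [ 0.489 -0.045  0.009] [105 105 100]
284 220 [ 0.492 -0.039  0.01 ] [139 140 134]
284 221 [ 0.494 -0.035  0.009] [154 160 153]
284 222 [ 0.497 -0.03   0.01 ] [156 161 154]
284 223 [ 0.498 -0.028  0.008] [155 160 153]
284 224 [ 0.502 -0.02   0.01 ] [154 158 152]
284 225 [ 0.505 -0.017  0.01 ] [154 159 152]
287 212 [0.566 0.11  0.144] [99 50 42]
287 213 [0.564 0.107 0.139] [99 50 41]
287 214 [0.566 0.109 0.138] [99 51 41]
287 215 [0.565 0.108 0.135] [98 50 41]
287 216 [0.564 0.107 0.131] [99 50 41]
287 217 [0.565 0.108 0.129] [99 50 40]
287 218 [0.565 0.107 0.126] [101  52  43]
287 219 [0.565 0.107 0.123] [105  61  53]
287 220 [0.565 0.107 0.12 ] [126 111 104]
287 221 [ 0.486 -0.033  0.008] [155 161 153]
287 222 [ 0.489 -0.026  0.009] [157 161 153]
287 223 [ 0.491 -0.024  0.008] [155 159 153]
287 224 [ 0.495 -0.016  0.01 ] [155 159 152]
287 225 [ 0.496 -0.014  0.008] [155 159 152]
290 212 [0.557 0.107 0.14 ] [97 49 41]
290 213 [0.556 0.107 0.136] [97 49 41]
290 214 [0.556 0.107 0.134] [98 50 41]
290 215 [0.557 0.109 0.132] [100  51  43]
290 216 [0.558 0.11  0.131] [100  51  42]
290 217 [0.559 0.112 0.129] [102  52  43]
290 218 [0.556 0.107 0.122] [104  60  53]
290 219 [0.556 0.107 0.12 ] [125 109 103]
290 220 [ 0.476 -0.032  0.008] [155 160 154]
290 221 [ 0.478 -0.029  0.007] [157 161 154]
290 222 [ 0.481 -0.023  0.009] [158 160 154]
290 223 [ 0.484 -0.019  0.008] [158 161 154]
290 224 [ 0.486 -0.015  0.008] [157 161 154]
290 225 [ 0.49  -0.009  0.009] [156 161 153]
```

Camera depth puts the closed fingertips at z≈0.119, about 24 mm higher than TCP minus nose length, so they passed over the knob. I'll back off and compare the tip height with the fingers open and closed.

{"op": "send_rows", "data": {"deltas": [[0, 0, -0.02, 0, 0], [0.02, 0, 0, 0, 0], [0.02, 0, 0, 0, 0], [0.02, 0, 0, 0, 0], [0.018, 0, 0, 0, 0], [0.015, 0, 0, 0, 0], [0, 0, 0, 0, 0.0878], [0, 0, 0, 0, 0.0878], [0, 0, 0, 0, 0.0878], [0, 0, 0, 0, 0.0878], [0, 0, 0, 0, 0.0878], [0, 0, 0, 0, 0.0878], [0, 0, 0, 0, 0.0878]]}}

```text
time: 4.47
position: [0.4635, 0.0944, 0.1296]
ee_rot: [0.06, -3.141, 0.0]
force: [-1.0, -0.5, -0.9]
grip_width: 0.0435
```

```bash
cat >> h.py <<'E'
def tips(im,W,pos):
    """lowest z of finger-coloured points near the TCP"""
    h=hsv(im); m=(cv2.inRange(h,(0,90,40),(12,190,140))>0)|(cv2.inRange(h,(0,0,0),(179,255,70))>0)
    m&=(np.hypot(W[...,0]-pos[0],W[...,1]-pos[1])<0.075)&(abs(W[...,2]-pos[2])<0.06)
    q=W[m]; 
    for s in (1,-1):
        a=q[s*(q[:,1]-pos[1])>0]
        if len(a)>5: print('side',s,len(a),'zmin',np.sort(a[:,2])[:6].round(3),'xr',np.percentile(a[:,0],[2,98]).round(3),'yr',np.percentile(a[:,1],[2,98]).round(3))
E
python3 - <<'E'
from h import *
im,d,p=cam('scene'); W=world(d,p); s=sensors.sense(); print(s['position'],s['grip_width']); tips(im,W,s['position'])
E
```

```text
[0.46346241 0.09439903 0.12958522] 0.04762549515204179
side 1 137 zmin [0.098 0.099 0.099 0.142 0.142 0.142] xr [0.456 0.485] yr [0.115 0.13 ]
side -1 143 zmin [0.096 0.099 0.101 0.14  0.14  0.141] xr [0.458 0.484] yr [0.066 0.079]
```

{"op": "send_rows", "data": {"deltas": [[0, 0, 0, 0, 0], [0, 0, 0, 0, 0], [0, 0, 0, 0, 0], [0, 0, 0, 0, 0], [0, 0, 0, 0, 0], [0, 0, 0, 0, 0], [0, 0, 0, 0, 0], [0, 0, 0, 0, 0]]}}

```text
time: 5.18
position: [0.4633, 0.0945, 0.1298]
ee_rot: [-0.06, 3.141, 0.0]
force: [-0.3, 0.0, -0.8]
grip_width: 0.0017
```

```bash
python3 - <<'E'
from h import *
im,d,p=cam('scene'); W=world(d,p); s=sensors.sense(); print(s['position'],s['grip_width']); tips(im,W,s['position'])
E
```

```text
[0.46328898 0.09449005 0.12977613] 0.0007343120124260396
side 1 148 zmin [0.099 0.099 0.101 0.101 0.141 0.142] xr [0.455 0.509] yr [0.095 0.109]
side -1 45 zmin [0.095 0.101 0.141 0.143 0.145 0.148] xr [0.472 0.519] yr [0.087 0.094]
```

The tips sit at reported TCP z + 0.010 in both states, so I'll use that offset. Now I'll push the lever lower down.

{"op": "send_rows", "data": {"deltas": [[0, 0, 0.015, 0, 0], [0, 0, 0.015, 0, 0], [0, 0, 0.014, 0, 0], [0, 0, 0, 0, 0], [-0.01, 0, 0, 0, 0], [-0.01, 0, 0, 0, 0], [-0.01, 0, 0, 0, 0], [-0.01, 0, 0, 0, 0], [-0.01, 0, 0, 0, 0], [-0.01, 0, 0, 0, 0], [-0.01, 0, 0, 0, 0], [-0.01, 0, 0, 0, 0], [-0.01, 0, 0, 0, 0], [-0.005, 0, 0, 0, 0], [0, 0, 0, 0, 0]]}}

```text
time: 6.48
position: [0.5591, 0.098, 0.0855]
ee_rot: [0.06, -3.141, 0.0]
force: [0.3, 0.2, 0.6]
grip_width: 0.0006
```

```bash
cat >> h.py <<'E'
def lever():
    im,d,p=cam('scene'); W=world(d,p); h=hsv(im)
    r=(cv2.inRange(h,(0,190,120),(4,255,255))>0)&(W[...,2]>0.08)&(W[...,1]>0.03)&(W[...,0]>0.4)
    print('knob',r.sum(),W[r].mean(0).round(4)); return im,W
E
python3 -c "
from h import *
im,W=lever(); tips(im,W,sensors.sense()['position'])"
```

```text
knob 61 [0.5859 0.1012 0.1094]
side 1 177 zmin [0.026 0.027 0.03  0.03  0.031 0.037] xr [0.55 0.59] yr [0.098 0.113]
side -1 51 zmin [0.026 0.027 0.028 0.028 0.029 0.029] xr [0.556 0.596] yr [0.08  0.097]
```

The knob moved from x 0.513 to 0.586, so the lever is about 0.95 on. I'll nudge it a little further, then go above blue.

{"op": "send_rows", "data": {"deltas": [[-0.003, 0, 0, 0, 0], [0, 0, 0, 0, 0], [0.006, 0, 0, 0, 0], [0.006, 0, 0, 0, 0], [0, 0, -0.02, 0, 0], [0, 0, -0.02, 0, 0], [0, 0, -0.02, 0, 0], [0, 0, -0.02, 0, 0], [0, 0, -0.02, 0, 0], [0, 0, -0.02, 0, 0.08], [-0.0032, 0.0248, 0, 0, 0.08], [-0.0032, 0.0248, 0, 0, 0.08], [-0.0032, 0.0248, 0, 0, 0.08], [-0.0032, 0.0248, 0, 0, 0.08], [-0.0032, 0.0248, 0, 0, 0.08], [-0.0032, 0.0248, 0, 0, 0.08], [0, 0, 0, 0, 0.08]]}}

```text
time: 7.95
position: [0.5614, 0.2536, 0.2056]
ee_rot: [-0.07, 3.14, 0.005]
force: [-0.8, 0.8, -0.0]
grip_width: 0.0503
```

```bash
python3 -c "
from h import *
im,W=lever(); s=sensors.sense(); print(s['position'],s['grip_width'])
for k,v in globes(im,W).items(): print(k,v)
tips(im,W,s['position'])"
```

```text
knob 56 [0.5869 0.1013 0.1095]
[0.56170439 0.25046906 0.20554245] 0.05423499762777273
blue (np.int32(745), array([0.58  , 0.267 , 0.0495]), 122, array([0.5662, 0.2496, 0.1169]))
orange (np.int32(756), array([0.5401, 0.4333, 0.0565]), 182, array([0.5306, 0.4137, 0.1172]))
green (np.int32(681), array([0.4453, 0.38  , 0.054 ]), 136, array([0.4329, 0.3614, 0.117 ]))
side 1 221 zmin [0.216 0.217 0.218 0.218 0.219 0.219] xr [0.553 0.573] yr [0.282 0.292]
side -1 217 zmin [0.215 0.216 0.217 0.217 0.217 0.217] xr [0.556 0.576] yr [0.221 0.231]
```

{"op": "send_rows", "data": {"deltas": [[0.002, -0.002, 0, 0, 0.08], [0, 0, 0.018, 0, 0.08], [0, 0, 0.018, 0, 0.08], [0, 0, 0.018, 0, 0.08], [0, 0, 0.018, 0, 0.08], [0, 0, 0.018, 0, 0.08], [0, 0, 0.018, 0, 0.08], [0, 0, 0.015, 0, 0.08], [0, 0, 0.011, 0, 0.08], [0, 0, 0, 0, 0.08], [0, 0, 0, 0, 0.01], [0, 0, 0, 0, 0.01], [0, 0, 0, 0, 0.01], [0, 0, 0, 0, 0.01], [0, 0, 0, 0, 0.01], [0, 0, 0, 0, 0.01], [0, 0, 0, 0, 0.01], [0, 0, 0, 0, 0.01], [0, 0, 0, 0, 0.01], [0, 0, 0, 0, 0.01]], "newtons": 35}}

```text
time: 9.67
position: [0.5608, 0.2452, 0.0718]
ee_rot: [-0.06, 3.141, 0.0]
force: [0.2, -0.1, -0.0]
grip_width: 0.0296
```

```bash
python3 -c "
from h import *
im,W=lever(); s=sensors.sense(); print(s['position'],s['grip_width'],s['force'])
for k,v in globes(im,W).items(): print(k,v)
save(cv2.resize(im[130:340,220:440],None,fx=3,fy=2.8),'g1.png')"
```

```text
knob 56 [0.587  0.1015 0.1096]
[0.56078837 0.24522946 0.07177443] 0.02933204732744445 [-0.1381635   1.41209605  0.45783701]
blue (np.int32(732), array([0.5802, 0.2671, 0.0491]), 146, array([0.5691, 0.2491, 0.1175]))
orange (np.int32(764), array([0.5403, 0.4333, 0.0562]), 177, array([0.5306, 0.4136, 0.1174]))
green (np.int32(685), array([0.4452, 0.3801, 0.0538]), 138, array([0.4327, 0.3614, 0.1169]))
```

View pics/g1.png

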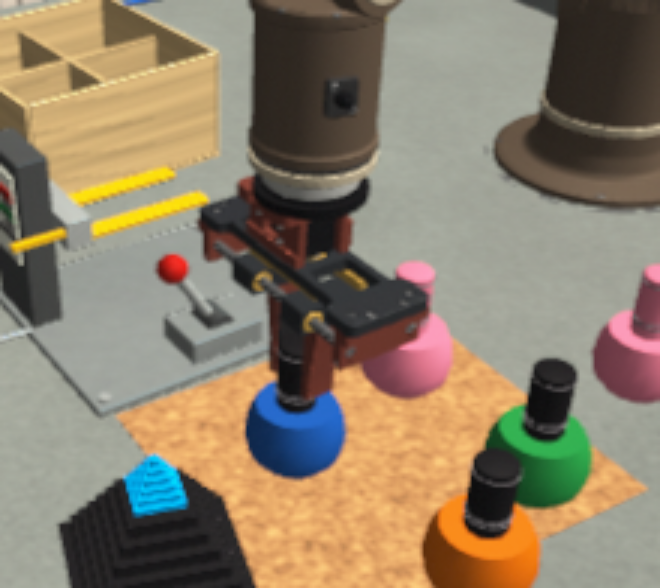

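Blue is gripped and the lever is on. Lift, carry to in front of the fork and descend.

{"op": "send_rows", "data": {"deltas": [[0, 0, -0.007, 0, 0.01], [0, 0, -0.015, 0, 0.01], [0, 0, -0.02, 0, 0.01], [0, 0, -0.02, 0, 0.01], [0, 0, -0.02, 0, 0.01], [0, 0, -0.02, 0, 0.01], [0, 0, -0.02, 0, 0.01], [0, 0, -0.02, 0, 0.01], [0, 0, -0.01, 0, 0.01], [0.0138, -0.0255, 0, 0, 0.01], [0.0138, -0.0255, 0, 0, 0.01], [0.0138, -0.0255, 0, 0, 0.01], [0.0138, -0.0255, 0, 0, 0.01], [0.0138, -0.0255, 0, 0, 0.01], [0.0138, -0.0255, 0, 0, 0.01], [0.0138, -0.0255, 0, 0, 0.01], [0.0138, -0.0255, 0, 0, 0.01], [0.0138, -0.0255, 0, 0, 0.01], [0.0138, -0.0255, 0, 0, 0.01], [0.0138, -0.0255, 0, 0, 0.01]]}}

```text
time: 11.38
position: [0.4186, -0.0422, 0.2235]
ee_rot: [0.06, -3.141, -0.0]
force: [0.3, -0.6, -1.8]
grip_width: 0.03
```

{"op": "send_rows", "data": {"deltas": [[0, 0, 0, 0, 0.01], [0, 0, 0.02, 0, 0.01], [0, 0, 0.02, 0, 0.01], [0, 0, 0.02, 0, 0.01], [0, 0, 0.02, 0, 0.01], [0, 0, 0.018, 0, 0.01], [0, 0, 0.015, 0, 0.01], [0, 0, 0.01, 0, 0.01], [0, 0, 0.005, 0, 0.01], [0, 0, 0, 0, 0.01], [0, 0, 0, 0, 0.01]]}}

```text
time: 12.3
position: [0.4198, -0.0409, 0.0959]
ee_rot: [0.06, -3.141, 0.0]
force: [0.0, -0.6, -1.2]
grip_width: 0.0296
```

```bash
python3 - <<'E'
from h import *
s=sensors.sense(); print(s['position'],s['ee_rot'],s['grip_width'],s['force'])
for n in ('scene','top'):
    im,d,p=cam(n);W=world(d,p)
    h=hsv(im); m=(cv2.inRange(h,*RNG['blue'])>0)&(W[...,2]>.02)&(W[...,1]<.1)&(W[...,1]>-.12)&(W[...,0]<.6)
    q=W[m]
    if len(q): print(n,len(q),q.min(0).round(4),q.max(0).round(4),np.median(q,0).round(4))
    y=(cv2.inRange(h,(22,150,120),(32,255,255))>0)&(W[...,2]>0.09)&(W[...,2]<0.1)&(W[...,0]>0.4)&(W[...,0]<.62)
    # prong lines: fit each prong
    q=W[y]; sp=np.median(q[:,1])
    for a in (q[q[:,1]>sp],q[q[:,1]<=sp]):
        if len(a)>20:
            vx,vy,x0,y0=cv2.fitLine(a[:,:2].astype('float32'),cv2.DIST_L2,0,.01,.01).ravel(); print(n,len(a),'slope',vy/vx,'y at x=.53',y0+(.53-x0)*vy/vx,'x',a[:,0].min(),a[:,0].max(),'z',np.median(a[:,2]))
    save(cv2.resize(im[120:330,180:400],None,fx=3,fy=2.8),'ins_'+n+'.png')
E
```

```text
[ 0.4198479  -0.04090988  0.09585353] [ 5.99889372e-02 -3.14065722e+00  8.24996241e-05] 0.0295818381815885 [ 0.01206055 -0.62342286 -1.17351299]
scene 675 [-0.4762 -0.1198  0.0347] [ 0.4618 -0.0006  0.5206] [ 0.4255 -0.0205  0.0777]
scene 147 slope 0.047729183 y at x=.53 -0.0066261105 x 0.49564350200215995 0.611469805708978 z 0.09568928803493637
scene 147 slope -0.04597067 y at x=.53 -0.058850564 x 0.49889340870205356 0.599982066452657 z 0.09538169886323833
top 132 slope 0.018024182 y at x=.53 -0.0065647373 x 0.5157123695452157 0.610900470789527 z 0.09658567942597418
top 132 slope 0.052977867 y at x=.53 -0.066333055 x 0.5333175575936555 0.6164738088953403 z 0.09688180416568515
```

View pics/ins_scene.png

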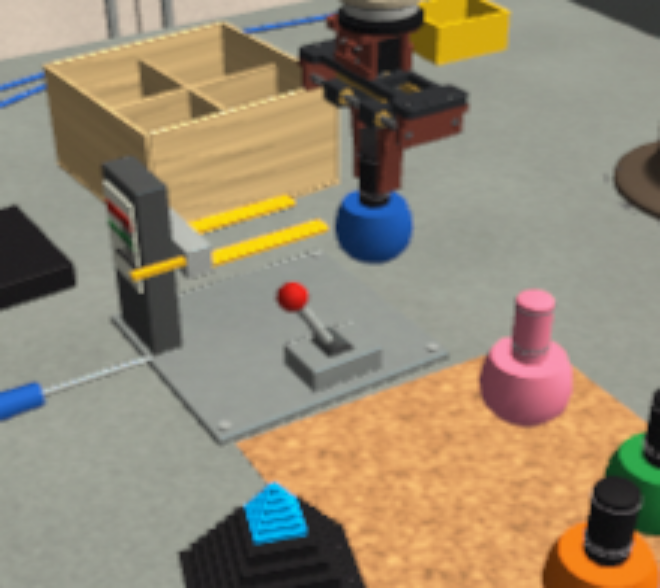

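Blue hangs in front of the fork and in line with the slot (globe at px (375,225), prongs ending near (290,203) and (325,228)). I'll insert it part-way and check.

{"op": "send_rows", "data": {"deltas": [[-0.01, 0, 0, 0, 0.01], [-0.01, 0, 0, 0, 0.01], [-0.01, 0, 0, 0, 0.01], [-0.008, 0, 0, 0, 0.01], [-0.006, 0, 0, 0, 0.01], [-0.006, 0, 0, 0, 0.01], [-0.006, 0, 0, 0, 0.01], [-0.006, 0, 0, 0, 0.01], [-0.006, 0, 0, 0, 0.01], [-0.006, 0, 0, 0, 0.01], [-0.006, 0, 0, 0, 0.01], [0, 0, 0, 0, 0.01]]}}

```text
time: 13.4
position: [0.5012, -0.0378, 0.0958]
ee_rot: [-0.06, 3.14, -0.0]
force: [0.6, 0.5, -1.6]
grip_width: 0.0296
```

```bash
python3 - <<'E'
from h import *
from scipy.optimize import least_squares
s=sensors.sense(); print(s['position'],s['force'],s['wrist_torque'])
im,d,p=cam('scene');W=world(d,p); h=hsv(im); pos=s['position']
m=(cv2.inRange(h,*RNG['blue'])>0)&(np.hypot(W[...,0]-pos[0],W[...,1]-pos[1])<.06)&(W[...,2]>.02)&(W[...,2]<.11)
q=W[m]; q=q[q[:,2]<np.percentile(q[:,2],80)]
f=lambda v: np.linalg.norm(q-v[:3],axis=1)-v[3]
r=least_squares(f,[*pos[:2],.05,.038],loss='soft_l1',f_scale=.002).x; print('bulb sphere',r.round(4),'zmax blue',np.percentile(W[m][:,2],[95,99]).round(4))
y=(cv2.inRange(h,(22,150,120),(32,255,255))>0)&(W[...,2]>0.092)&(W[...,2]<0.1)&(W[...,0]>0.4)&(W[...,0]<.6)
q=W[y]
for a in (q[q[:,1]>-.033],q[q[:,1]<=-.033]): print(len(a),a.mean(0).round(4),np.percentile(a[:,1],[3,97]).round(4),(a[:,1]-.038*(a[:,0]-.53)).mean())
save(cv2.resize(im[150:260,200:330],None,fx=5,fy=5,interpolation=cv2.INTER_CUBIC),'ins2.png')
E
```

```text
[ 0.50115809 -0.03779159  0.09583246] [ 0.64686652  0.5297366  -1.6057953 ] [ 0.03191171 -0.05017869 -0.01558083]
bulb sphere [ 0.5043 -0.036   0.0543  0.0375] zmax blue [0.0819 0.0837]
143 [ 0.5495 -0.0067  0.0955] [-0.0167  0.0027] -0.00741526971557678
122 [ 0.556  -0.0641  0.0953] [-0.0749 -0.0555] -0.06506606899611331
```

View pics/ins2.png

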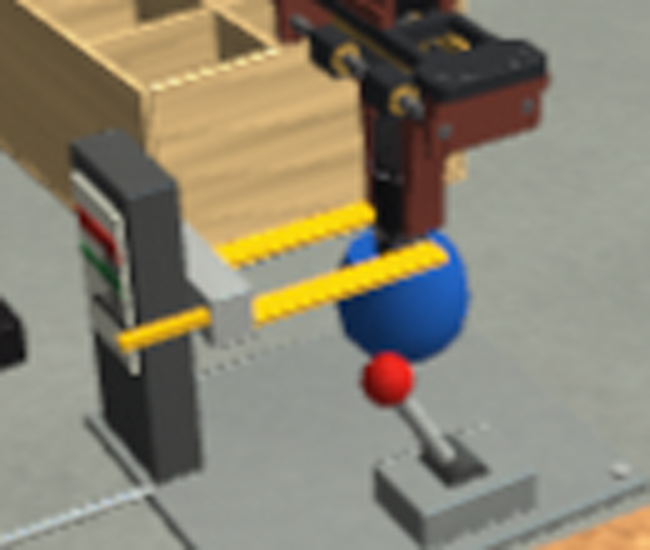

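The cap is inside the slot with the shoulder about 7 mm below the prongs, and the lateral force is low. I'll go to mid-slot and draw up gently.

{"op": "send_rows", "data": {"deltas": [[-0.008, 0, 0, 0, 0.01], [-0.008, 0, 0, 0, 0.01], [-0.008, 0, 0, 0, 0.01], [-0.008, 0, 0, 0, 0.01], [0, 0, 0, 0, 0.01], [0, 0, -0.002, 0, 0.01], [0, 0, -0.002, 0, 0.01], [0, 0, -0.002, 0, 0.01], [0, 0, -0.001, 0, 0.01], [0, 0, -0.001, 0, 0.01], [0, 0, -0.001, 0, 0.01], [0, 0, -0.001, 0, 0.01], [0, 0, -0.002, 0, 0.01], [0, 0, -0.002, 0, 0.01], [0, 0, -0.002, 0, 0.01], [0, 0, -0.002, 0, 0.01], [0, 0, -0.002, 0, 0.01], [0, 0, -0.002, 0, 0.01], [0, 0, 0, 0, 0.01]]}}

```text
time: 15.03
position: [0.5316, -0.0367, 0.1178]
ee_rot: [0.06, -3.141, -0.0]
force: [2.0, -0.2, -10.4]
grip_width: 0.029
```

```bash
cat >> h.py <<'E'
def fork():
    s=sensors.sense(); im,d,p=cam('scene');W=world(d,p); h=hsv(im)
    y=(cv2.inRange(h,(22,150,120),(32,255,255))>0)&(W[...,2]>0.085)&(W[...,2]<0.15)&(W[...,0]>0.48)&(W[...,0]<.6)&(abs(W[...,1])<.1)
    print(s['time'],s['position'].round(4),'F',s['force'].round(2),'grip',round(s['grip_width'],4),'prong top z',np.median(W[y][:,2]).round(4),'lift mm',(np.median(W[y][:,2])-.0955)*1e3)
    return im,W
E
python3 -c "
from h import *
fork()"
```

```text
15.0333 [ 0.5316 -0.0367  0.1178] F [  1.97  -0.18 -10.42] grip 0.029 prong top z 0.1095 lift mm 14.048537398565292
```

The lift is 14 mm, which is about 8.5 N. I'll go 5 mm further and hold.

{"op": "send_rows", "data": {"deltas": [[0, 0, -0.002, 0, 0.01], [0, 0, -0.002, 0, 0.01], [0, 0, -0.001, 0, 0.01], [0, 0, 0, 0, 0.01], [0, 0, 0, 0, 0.01], [0, 0, 0, 0, 0.01], [0, 0, 0, 0, 0.01], [0, 0, 0, 0, 0.01], [0, 0, 0, 0, 0.01], [0, 0, 0, 0, 0.01], [0, 0, 0, 0, 0.01], [0, 0, 0, 0, 0.01], [0, 0, 0, 0, 0.01], [0, 0, 0, 0, 0.01], [0, 0, 0, 0, 0.01], [0, 0, 0, 0, 0.01]]}}

```text
time: 16.42
position: [0.5316, -0.0367, 0.1227]
ee_rot: [0.06, -3.141, -0.0]
force: [1.1, 0.2, -11.9]
grip_width: 0.0296
```

```bash
python3 -c "
from h import *
fork()"
```

```text
16.4167 [ 0.5316 -0.0367  0.1227] F [  1.14   0.19 -11.91] grip 0.0296 prong top z 0.1144 lift mm 18.94539658753494
```

{"op": "send_rows", "data": {"deltas": [[0, 0, 0, 0, 0.01], [0, 0, 0, 0, 0.01], [0, 0, 0, 0, 0.01], [0, 0, 0, 0, 0.01], [0, 0, 0, 0, 0.01], [0, 0, 0, 0, 0.01], [0, 0, 0, 0, 0.01], [0, 0, 0, 0, 0.01], [0, 0, 0, 0, 0.01], [0, 0, 0, 0, 0.01], [0, 0, 0, 0, 0.01], [0, 0, 0, 0, 0.01], [0, 0, 0, 0, 0.01], [0, 0, 0, 0, 0.01], [0, 0, 0, 0, 0.01], [0, 0, 0, 0, 0.01]]}}

```text
time: 17.8
position: [0.5316, -0.0367, 0.1227]
ee_rot: [0.06, -3.141, -0.0]
force: [-0.4, 0.1, -13.4]
grip_width: 0.0292
```

```bash
python3 -c "
from h import *
fork()"
```

```text
17.8 [ 0.5316 -0.0367  0.1227] F [ -0.42   0.14 -13.4 ] grip 0.0292 prong top z 0.1144 lift mm 18.875467471283798
```

Blue held 11 N for over 2 s. Lower it, back out, lift and carry it to the crate.

{"op": "send_rows", "data": {"deltas": [[0, 0, 0.003, 0, 0.01], [0, 0, 0.003, 0, 0.01], [0, 0, 0.003, 0, 0.01], [0, 0, 0.003, 0, 0.01], [0, 0, 0.003, 0, 0.01], [0, 0, 0.003, 0, 0.01], [0, 0, 0.003, 0, 0.01], [0, 0, 0.003, 0, 0.01], [0, 0, 0.0025, 0, 0.01], [0, 0, 0, 0, 0.01], [0.01, 0, 0, 0, 0.01], [0.012, 0, 0, 0, 0.01], [0.015, 0, 0, 0, 0.01], [0.015, 0, 0, 0, 0.01], [0.02, 0, 0, 0, 0.01], [0.02, 0, 0, 0, 0.01], [0.02, 0, 0, 0, 0.01], [0, 0, -0.02, 0, 0.01], [0, 0, -0.03, 0, 0.01], [0, 0, -0.03, 0, 0.01]]}}

```text
time: 19.52
position: [0.4182, -0.0413, 0.177]
ee_rot: [0.059, -3.14, 0.0]
force: [1.3, -0.4, -1.8]
grip_width: 0.0297
```

{"op": "send_rows", "data": {"deltas": [[0, 0, -0.03, 0, 0.01], [0, 0, -0.025, 0, 0.01], [0, 0, 0, 0, 0.01], [-0.0088, -0.026, 0, 0, 0.01], [-0.0088, -0.026, 0, 0, 0.01], [-0.0088, -0.026, 0, 0, 0.01], [-0.0088, -0.026, 0, 0, 0.01], [-0.0088, -0.026, 0, 0, 0.01], [-0.0088, -0.026, 0, 0, 0.01], [-0.0088, -0.026, 0, 0, 0.01], [-0.0088, -0.026, 0, 0, 0.01], [-0.0088, -0.026, 0, 0, 0.01], [-0.0088, -0.026, 0, 0, 0.01], [-0.0088, -0.026, 0, 0, 0.01], [-0.0088, -0.026, 0, 0, 0.01], [-0.0088, -0.026, 0, 0, 0.01], [0, 0, 0, 0, 0.01], [0, 0, 0, 0, 0.01]]}}

```text
time: 21.02
position: [0.5458, -0.3756, 0.2295]
ee_rot: [0.056, -3.139, -0.0]
force: [-1.3, -0.1, -3.3]
grip_width: 0.0296
```

```bash
python3 - <<'E'
from h import *
fork(); lever()
im,d,p=cam('top'); save(cv2.resize(im[130:300,250:470],None,fx=3.5,fy=3.5),'crate1.png')
E
```

```text
21.0167 [ 0.5458 -0.3756  0.2295] F [-1.31 -0.08 -3.34] grip 0.0296 prong top z 0.0954 lift mm -0.06781875897091116
knob 54 [0.5865 0.1009 0.1094]
```

View pics/crate1.png

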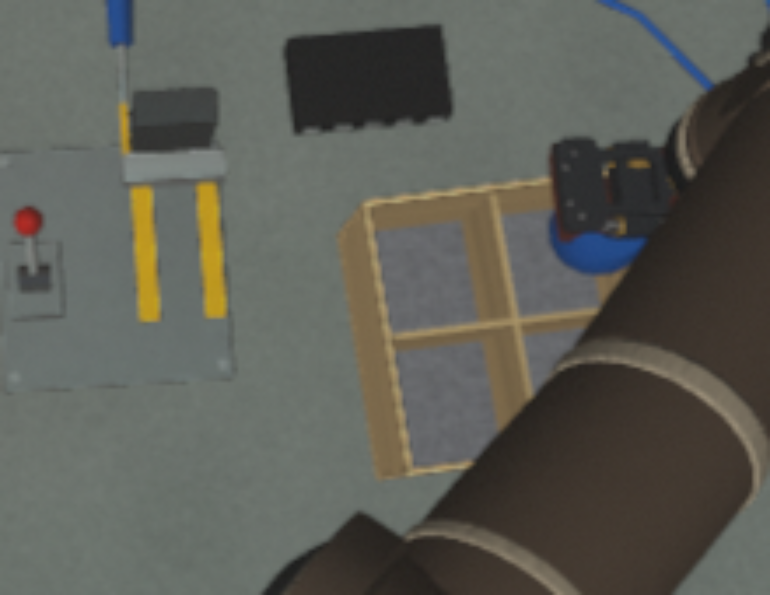

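Crate yaw is +6° and blue is above the +x −y compartment. Lower it.

{"op": "send_rows", "data": {"deltas": [[0, 0.001, 0.015, 0, 0.01], [0, 0, 0.02, 0, 0.01], [0, 0, 0.02, 0, 0.01], [0, 0, 0.02, 0, 0.01], [0, 0, 0.018, 0, 0.01], [0, 0, 0.014, 0, 0.01], [0, 0, 0.008, 0, 0.01], [0, 0, 0.005, 0, 0.01], [0, 0, 0.004, 0, 0.01], [0, 0, 0.003, 0, 0.01], [0, 0, 0.002, 0, 0.01], [0, 0, 0.002, 0, 0.01], [0, 0, 0.002, 0, 0.01], [0, 0, 0.001, 0, 0.01], [0, 0, 0.001, 0, 0.01], [0, 0, 0.001, 0, 0.01], [0, 0, 0.001, 0, 0.01], [0, 0, 0, 0, 0.01], [0, 0, 0, 0, 0.01]]}}

```text
time: 22.75
position: [0.547, -0.3734, 0.0942]
ee_rot: [0.06, -3.141, -0.0]
force: [0.6, 0.2, -2.4]
grip_width: 0.0295
```

{"op": "send_rows", "data": {"deltas": [[0, 0, 0.001, 0, 0.01], [0, 0, 0.001, 0, 0.01], [0, 0, 0.001, 0, 0.01], [0, 0, 0.001, 0, 0.01], [0, 0, 0, 0, 0.01], [0, 0, 0, 0, 0.01]]}}

```text
time: 23.25
position: [0.5471, -0.3734, 0.0903]
ee_rot: [-0.06, 3.141, 0.0]
force: [-0.4, 0.4, -1.3]
grip_width: 0.0293
```

```bash
python3 -c "
from h import *
for i in range(3): s=sensors.sense(); print(s['force'],s['position']); imaging.read_camera('top')"
```

```text
[-0.38136158  0.35340218 -1.29468474] [ 0.54707263 -0.37336537  0.09032773]
[-0.06639295  0.26174476 -0.7056325 ] [ 0.54707472 -0.37339144  0.09037865]
[-0.24379565  0.47273486 -0.71774459] [ 0.54706547 -0.37340984  0.0903915 ]
```

{"op": "send_rows", "data": {"deltas": [[0, 0, 0, 0, 0.045], [0, 0, 0, 0, 0.045], [0, 0, 0, 0, 0.045], [0, 0, 0, 0, 0.045], [0, 0, 0, 0, 0.045], [0, 0, -0.01, 0, 0.045], [0, 0, -0.02, 0, 0.045], [0, 0, -0.025, 0, 0.045], [0, 0, -0.03, 0, 0.045], [0, 0, -0.03, 0, 0.045], [0, 0, -0.025, 0, 0.045], [-0.0004, 0.034, 0, 0, 0.045], [-0.0004, 0.034, 0, 0, 0.08], [-0.0004, 0.034, 0, 0, 0.08], [-0.0004, 0.034, 0, 0, 0.08], [-0.0004, 0.034, 0, 0, 0.08], [-0.0004, 0.034, 0, 0, 0.08], [-0.0004, 0.034, 0, 0, 0.08], [-0.0004, 0.034, 0, 0, 0.08], [-0.0004, 0.034, 0, 0, 0.08]]}}

```text
time: 25.07
position: [0.5387, -0.066, 0.2313]
ee_rot: [-0.06, 3.14, 0.0]
force: [0.9, 0.1, -0.1]
grip_width: 0.0799
```

{"op": "send_rows", "data": {"deltas": [[-0.0004, 0.034, 0, 0, 0.08], [-0.0004, 0.034, 0, 0, 0.08], [-0.0004, 0.034, 0, 0, 0.08], [-0.0004, 0.034, 0, 0, 0.08], [-0.0004, 0.034, 0, 0, 0.08], [-0.0004, 0.034, 0, 0, 0.08], [-0.0004, 0.034, 0, 0, 0.08], [-0.0004, 0.034, 0, 0, 0.08], [-0.0004, 0.034, 0, 0, 0.08], [-0.0004, 0.034, 0, 0, 0.08], [-0.0004, 0.034, 0, 0, 0.08], [-0.0004, 0.034, 0, 0, 0.08], [-0.0004, 0.034, 0, 0, 0.08], [-0.0004, 0.034, 0, 0, 0.08], [0, 0, 0, 0, 0.08], [0, 0, 0, 0, 0.08]]}}

```text
time: 26.4
position: [0.5253, 0.4106, 0.2302]
ee_rot: [0.066, -3.141, 0.0]
force: [-0.0, -0.4, -0.1]
grip_width: 0.0799
```

```bash
python3 - <<'E'
from h import *
im,W=lever(); s=sensors.sense(); print(s['position'],s['grip_width'],s['ee_rot'])
for k,v in globes(im,W).items(): print(k,v)
im,d,p=cam('top'); W=world(d,p)
for k,v in globes(im,W).items(): print(k,v)
save(cv2.resize(im[130:300,120:470],None,fx=2.2,fy=2.2),'top2.png')
E
```

```text
knob 56 [0.5869 0.1014 0.1096]
[0.52624747 0.40836929 0.23039206] 0.08020264379384473 [-6.13795576e-02  3.14075557e+00 -1.30495189e-03]
blue (np.int32(356), array([0.8315, 0.0172, 0.0214]), 0, None)
orange (np.int32(735), array([0.5396, 0.4334, 0.0566]), 179, array([0.5306, 0.4134, 0.1171]))
green (np.int32(684), array([0.4455, 0.3804, 0.0537]), 138, array([0.4329, 0.3615, 0.1169]))
blue (np.int32(172), array([ 0.5437, -0.3486,  0.0762]), 109, array([ 0.5405, -0.3302,  0.1164]))
orange (np.int32(188), array([0.5113, 0.4013, 0.0586]), 66, array([0.5228, 0.4086, 0.1183]))
green (np.int32(200), array([0.4162, 0.3506, 0.0588]), 81, array([0.4276, 0.3571, 0.1188]))
```

View pics/top2.png

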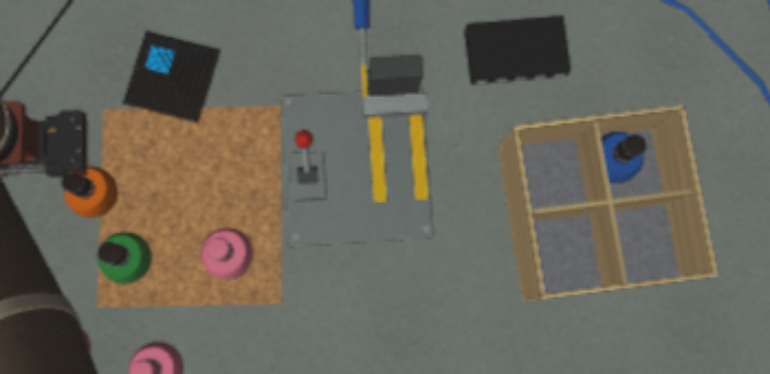

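```bash
cat >> h.py <<'E'
def packed(k):
    im,d,p=cam('top');W=world(d,p);h=hsv(im)
    reg=(W[...,0]>.36)&(W[...,0]<.61)&(W[...,1]>-.45)&(W[...,1]<-.2)
    c=reg&(h[...,2]<60)&(W[...,2]>.12)&(W[...,2]<.16); n,l,st,_=cv2.connectedComponentsWithStats(c.astype('uint8'))
    for i in range(1,n):
        if st[i,4]>15: q=W[l==i]; print('cap',st[i,4],q.mean(0).round(4),'z',np.percentile(q[:,2],[5,50,95]).round(4))
    b=reg&(cv2.inRange(h,*RNG[k])>0)&(W[...,2]>.02)&(W[...,2]<.1); q=W[b]
    sh=q[q[:,2]>np.percentile(q[:,2],60)]
    print(k,len(q),q.mean(0).round(4),q.min(0).round(4),q.max(0).round(4),'shoulder',sh.mean(0).round(4))
E
python3 -c "
from h import *
packed('blue')"
```

```text
cap 78 [ 0.5575 -0.353   0.1352] z [0.1246 0.1358 0.1405]
blue 181 [ 0.5499 -0.3515  0.0749] [ 0.523  -0.3839  0.0523] [ 0.5904 -0.33    0.0928] shoulder [ 0.5542 -0.3496  0.0783]
```

Blue stands upright in its compartment: shoulder z 0.078, cap top z 0.136. It was shifted about 2 cm against the divider, probably by the announced knock, and that is within limits. Now orange.

{"op": "send_rows", "data": {"deltas": [[0, 0, 0.02, 0, 0.08], [0, 0, 0.02, 0, 0.08], [0, 0, 0.02, 0, 0.08], [0, 0, 0.02, 0, 0.08], [0, 0, 0.02, 0, 0.08], [0, 0, 0.02, 0, 0.08], [0, 0, 0.018, 0, 0.08], [0, 0, 0.014, 0, 0.08], [0, 0, 0.0065, 0, 0.08], [0, 0, 0, 0, 0.08], [0, 0, 0, 0, 0.01], [0, 0, 0, 0, 0.01], [0, 0, 0, 0, 0.01], [0, 0, 0, 0, 0.01], [0, 0, 0, 0, 0.01], [0, 0, 0, 0, 0.01], [0, 0, 0, 0, 0.01], [0, 0, 0, 0, 0.01], [0, 0, 0, 0, 0.01], [0, 0, 0, 0, 0.01]], "newtons": 35}}

```text
time: 28.22
position: [0.5263, 0.4087, 0.0718]
ee_rot: [-0.06, 3.141, 0.0]
force: [-0.5, 0.2, 0.4]
grip_width: 0.0292
```

```bash
python3 -c "
from h import *
im,W=lever(); s=sensors.sense(); print(s['position'],s['grip_width'],s['force'])
for k,v in globes(im,W).items(): print(k,v)"
```

```text
knob 55 [0.587  0.1015 0.1098]
[0.52626436 0.4086612  0.07175821] 0.02937869839070138 [-0.05311672  1.79687852  0.15810212]
blue (np.int32(356), array([0.8314, 0.0169, 0.0217]), 0, None)
orange (np.int32(725), array([0.5403, 0.4319, 0.0561]), 217, array([0.5333, 0.4108, 0.1176]))
green (np.int32(86), array([0.4498, 0.3895, 0.0326]), 3, array([0.4176, 0.3597, 0.1179]))
```

{"op": "send_rows", "data": {"deltas": [[0, 0, -0.007, 0, 0.01], [0, 0, -0.015, 0, 0.01], [0, 0, -0.02, 0, 0.01], [0, 0, -0.02, 0, 0.01], [0, 0, -0.02, 0, 0.01], [0, 0, -0.02, 0, 0.01], [0, 0, -0.02, 0, 0.01], [0, 0, -0.02, 0, 0.01], [0, 0, -0.01, 0, 0.01], [0.0082, -0.0297, 0, 0, 0.01], [0.0082, -0.0297, 0, 0, 0.01], [0.0082, -0.0297, 0, 0, 0.01], [0.0082, -0.0297, 0, 0, 0.01], [0.0082, -0.0297, 0, 0, 0.01], [0.0082, -0.0297, 0, 0, 0.01], [0.0082, -0.0297, 0, 0, 0.01], [0.0082, -0.0297, 0, 0, 0.01], [0.0082, -0.0297, 0, 0, 0.01], [0.0082, -0.0297, 0, 0, 0.01], [0.0082, -0.0297, 0, 0, 0.01]]}}

```text
time: 29.93
position: [0.4476, 0.0768, 0.2235]
ee_rot: [0.06, -3.14, 0.0]
force: [0.3, -0.6, -3.1]
grip_width: 0.0294
```

{"op": "send_rows", "data": {"deltas": [[0.0082, -0.0297, 0, 0, 0.01], [0.0082, -0.0297, 0, 0, 0.01], [0.0082, -0.0297, 0, 0, 0.01], [0.0082, -0.0297, 0, 0, 0.01], [0, 0, 0, 0, 0.01], [0, 0, 0.02, 0, 0.01], [0, 0, 0.02, 0, 0.01], [0, 0, 0.02, 0, 0.01], [0, 0, 0.02, 0, 0.01], [0, 0, 0.018, 0, 0.01], [0, 0, 0.015, 0, 0.01], [0, 0, 0.01, 0, 0.01], [0, 0, 0.005, 0, 0.01], [0, 0, 0, 0, 0.01], [0, 0, 0, 0, 0.01]]}}

```text
time: 31.18
position: [0.4204, -0.0415, 0.0959]
ee_rot: [0.06, -3.141, 0.0]
force: [-0.5, -0.7, -2.1]
grip_width: 0.0294
```

```bash
cat >> h.py <<'E'
from scipy.optimize import least_squares
def bulb(k):
    im,W=fork(); s=sensors.sense(); h=hsv(im); pos=s['position']
    m=(cv2.inRange(h,*RNG[k])>0)&(np.hypot(W[...,0]-pos[0],W[...,1]-pos[1])<.06)&(W[...,2]>.02)&(W[...,2]<.11)
    z=W[m]; q=z[z[:,2]<np.percentile(z[:,2],80)]
    r=least_squares(lambda v: np.linalg.norm(q-v[:3],axis=1)-v[3],[*pos[:2],.05,.038],loss='soft_l1',f_scale=.002).x
    print(k,len(z),'sphere-pos',(r[:3]-pos).round(4),'r',r[3].round(4),'zmax',np.percentile(z[:,2],[95,99]).round(4),'slot y err',r[1]-(-.0362+.038*(r[0]-.53)))
E
python3 -c "
from h import *
bulb('orange')"
```

```text
31.1833 [ 0.4204 -0.0415  0.0959] F [-0.53 -0.65 -2.14] grip 0.0294 prong top z 0.0955 lift mm -0.0201618335506637
orange 337 sphere-pos [ 0.0017  0.0022 -0.0415] r 0.0368 zmax [0.0831 0.0854] slot y err 0.0010292936698832952
```

Aligned. Insert to mid-slot.

{"op": "send_rows", "data": {"deltas": [[-0.01, 0, 0, 0, 0.01], [-0.01, 0, 0, 0, 0.01], [-0.01, 0, 0, 0, 0.01], [-0.008, 0, 0, 0, 0.01], [-0.006, 0, 0, 0, 0.01], [-0.006, 0, 0, 0, 0.01], [-0.006, 0, 0, 0, 0.01], [-0.006, 0, 0, 0, 0.01], [-0.006, 0, 0, 0, 0.01], [-0.006, 0, 0, 0, 0.01], [-0.008, 0, 0, 0, 0.01], [-0.008, 0, 0, 0, 0.01], [-0.008, 0, 0, 0, 0.01], [-0.008, 0, 0, 0, 0.01], [-0.006, 0, 0, 0, 0.01], [0, 0, 0, 0, 0.01], [0, 0, 0, 0, 0.01]]}}

```text
time: 32.65
position: [0.5324, -0.0372, 0.0955]
ee_rot: [0.06, -3.141, 0.0]
force: [0.4, 0.9, -2.1]
grip_width: 0.0298
```

{"op": "send_rows", "data": {"deltas": [[0, 0, -0.002, 0, 0.01], [0, 0, -0.002, 0, 0.01], [0, 0, -0.002, 0, 0.01], [0, 0, -0.001, 0, 0.01], [0, 0, -0.001, 0, 0.01], [0, 0, -0.001, 0, 0.01], [0, 0, -0.001, 0, 0.01], [0, 0, -0.002, 0, 0.01], [0, 0, -0.002, 0, 0.01], [0, 0, -0.002, 0, 0.01], [0, 0, -0.002, 0, 0.01], [0, 0, -0.002, 0, 0.01], [0, 0, -0.002, 0, 0.01], [0, 0, 0, 0, 0.01]]}}

```text
time: 33.82
position: [0.5322, -0.0371, 0.1178]
ee_rot: [0.06, -3.141, -0.0]
force: [1.6, 0.3, -11.8]
grip_width: 0.0294
```

```bash
python3 -c "
from h import *
bulb('orange')"
```

```text
33.8167 [ 0.5322 -0.0371  0.1178] F [  1.56   0.31 -11.82] grip 0.0294 prong top z 0.1095 lift mm 13.979236954463376
orange 273 sphere-pos [ 0.0016  0.0004 -0.0406] r 0.0384 zmax [0.1042 0.1056] slot y err -0.0006549989088359687
```

{"op": "send_rows", "data": {"deltas": [[0, 0, -0.002, 0, 0.01], [0, 0, -0.002, 0, 0.01], [0, 0, -0.001, 0, 0.01], [0, 0, 0, 0, 0.01], [0, 0, 0, 0, 0.01], [0, 0, 0, 0, 0.01], [0, 0, 0, 0, 0.01], [0, 0, 0, 0, 0.01], [0, 0, 0, 0, 0.01], [0, 0, 0, 0, 0.01], [0, 0, 0, 0, 0.01], [0, 0, 0, 0, 0.01], [0, 0, 0, 0, 0.01], [0, 0, 0, 0, 0.01], [0, 0, 0, 0, 0.01], [0, 0, 0, 0, 0.01]]}}

```text
time: 35.2
position: [0.5322, -0.0371, 0.1227]
ee_rot: [0.06, -3.141, -0.0]
force: [1.0, 0.9, -14.1]
grip_width: 0.0297
```

```bash
python3 -c "
from h import *
fork()"
```

```text
35.2 [ 0.5322 -0.0371  0.1227] F [  1.05   0.95 -14.14] grip 0.0297 prong top z 0.1144 lift mm 18.91219596941715
```

{"op": "send_rows", "data": {"deltas": [[0, 0, 0, 0, 0.01], [0, 0, 0, 0, 0.01], [0, 0, 0, 0, 0.01], [0, 0, 0, 0, 0.01], [0, 0, 0, 0, 0.01], [0, 0, 0, 0, 0.01], [0, 0, 0, 0, 0.01], [0, 0, 0, 0, 0.01], [0, 0, 0, 0, 0.01], [0, 0, 0, 0, 0.01], [0, 0, 0, 0, 0.01], [0, 0, 0, 0, 0.01], [0, 0, 0, 0, 0.01], [0, 0, 0, 0, 0.01], [0, 0, 0, 0, 0.01], [0, 0, 0, 0, 0.01]]}}

```text
time: 36.58
position: [0.5323, -0.0371, 0.1227]
ee_rot: [0.06, -3.141, -0.0]
force: [1.0, 1.3, -14.1]
grip_width: 0.0294
```

```bash
python3 -c "
from h import *
fork()"
```

```text
36.5833 [ 0.5323 -0.0371  0.1227] F [  0.98   1.31 -14.11] grip 0.0294 prong top z 0.1146 lift mm 19.053931326517144
```

Orange is proven. Take it to the −x −y compartment.

{"op": "send_rows", "data": {"deltas": [[0, 0, 0.003, 0, 0.01], [0, 0, 0.003, 0, 0.01], [0, 0, 0.003, 0, 0.01], [0, 0, 0.003, 0, 0.01], [0, 0, 0.003, 0, 0.01], [0, 0, 0.003, 0, 0.01], [0, 0, 0.003, 0, 0.01], [0, 0, 0.003, 0, 0.01], [0, 0, 0.0025, 0, 0.01], [0, 0, 0, 0, 0.01], [0.01, 0, 0, 0, 0.01], [0.012, 0, 0, 0, 0.01], [0.015, 0, 0, 0, 0.01], [0.015, 0, 0, 0, 0.01], [0.02, 0, 0, 0, 0.01], [0.02, 0, 0, 0, 0.01], [0.02, 0, 0, 0, 0.01], [0, 0, -0.02, 0, 0.01], [0, 0, -0.03, 0, 0.01], [0, 0, -0.03, 0, 0.01]]}}

```text
time: 38.3
position: [0.4187, -0.0419, 0.1769]
ee_rot: [0.059, -3.139, 0.0]
force: [1.4, 0.9, -2.0]
grip_width: 0.0294
```

{"op": "send_rows", "data": {"deltas": [[0, 0, -0.03, 0, 0.01], [0, 0, -0.025, 0, 0.01], [0, 0, 0, 0, 0.01], [0, -0.0266, 0, 0, 0.01], [0, -0.0266, 0, 0, 0.01], [0, -0.0266, 0, 0, 0.01], [0, -0.0266, 0, 0, 0.01], [0, -0.0266, 0, 0, 0.01], [0, -0.0266, 0, 0, 0.01], [0, -0.0266, 0, 0, 0.01], [0, -0.0266, 0, 0, 0.01], [0, -0.0266, 0, 0, 0.01], [0, -0.0266, 0, 0, 0.01], [0, -0.0266, 0, 0, 0.01], [0, -0.0266, 0, 0, 0.01], [0, -0.0266, 0, 0, 0.01], [0, 0, 0, 0, 0.01], [0, 0, 0, 0, 0.01]]}}

```text
time: 39.8
position: [0.432, -0.3882, 0.23]
ee_rot: [0.055, -3.139, 0.0]
force: [-0.8, 0.4, -2.9]
grip_width: 0.0296
```

```bash
python3 -c "
from h import *
fork(); lever(); packed('blue')"
```

```text
39.8 [ 0.432  -0.3882  0.23  ] F [-0.84  0.45 -2.95] grip 0.0296 prong top z 0.0954 lift mm -0.07397021124574965
knob 53 [0.5868 0.1016 0.11  ]
cap 80 [ 0.5572 -0.3531  0.1351] z [0.1249 0.136  0.1409]
blue 181 [ 0.5497 -0.3514  0.075 ] [ 0.5228 -0.3831  0.0522] [ 0.591  -0.3308  0.0992] shoulder [ 0.5511 -0.3523  0.0784]
```

{"op": "send_rows", "data": {"deltas": [[0, 0.001, 0.02, 0, 0.01], [0, 0, 0.025, 0, 0.01], [0, 0, 0.025, 0, 0.01], [0, 0, 0.023, 0, 0.01], [0, 0, 0.015, 0, 0.01], [0, 0, 0.01, 0, 0.01], [0, 0, 0.006, 0, 0.01], [0, 0, 0.004, 0, 0.01], [0, 0, 0.003, 0, 0.01], [0, 0, 0.002, 0, 0.01], [0, 0, 0.002, 0, 0.01], [0, 0, 0.001, 0, 0.01], [0, 0, 0.001, 0, 0.01], [0, 0, 0.001, 0, 0.01], [0, 0, 0.001, 0, 0.01], [0, 0, 0.001, 0, 0.01], [0, 0, 0, 0, 0.01], [0, 0, 0, 0, 0.01]]}}

```text
time: 41.45
position: [0.4336, -0.3861, 0.0912]
ee_rot: [-0.06, 3.141, -0.0]
force: [-0.4, -0.1, -2.2]
grip_width: 0.0298
```

```bash
python3 -c "
from h import *
for i in range(3): s=sensors.sense(); print(s['force'],s['position']); imaging.read_camera('top')"
```

```text
[-0.42001561 -0.05460883 -2.23881289] [ 0.43361934 -0.38606044  0.09124367]
[-0.12359033 -0.0382333  -3.53876952] [ 0.43364963 -0.38605484  0.09127009]
[ 0.63140933 -0.03256764 -3.22139947] [ 0.43363485 -0.38603538  0.09126569]
```

{"op": "send_rows", "data": {"deltas": [[0, 0, 0.001, 0, 0.01], [0, 0, 0.001, 0, 0.01], [0, 0, 0, 0, 0.01], [0, 0, 0, 0, 0.045], [0, 0, 0, 0, 0.045], [0, 0, 0, 0, 0.045], [0, 0, 0, 0, 0.045], [0, 0, 0, 0, 0.045], [0, 0, -0.01, 0, 0.045], [0, 0, -0.02, 0, 0.045], [0, 0, -0.025, 0, 0.045], [0, 0, -0.03, 0, 0.045], [0, 0, -0.03, 0, 0.045], [0, 0, -0.025, 0, 0.045]]}}

```text
time: 42.77
position: [0.4335, -0.3865, 0.2321]
ee_rot: [-0.059, 3.14, -0.002]
force: [-0.0, -0.3, 0.5]
grip_width: 0.0448
```

{"op": "send_rows", "data": {"deltas": [[-0.0011, 0.0354, 0, 0, 0.08], [-0.0011, 0.0354, 0, 0, 0.08], [-0.0011, 0.0354, 0, 0, 0.08], [-0.0011, 0.0354, 0, 0, 0.08], [-0.0011, 0.0354, 0, 0, 0.08], [-0.0011, 0.0354, 0, 0, 0.08], [-0.0011, 0.0354, 0, 0, 0.08], [-0.0011, 0.0354, 0, 0, 0.08], [-0.0011, 0.0354, 0, 0, 0.08], [-0.0011, 0.0354, 0, 0, 0.08], [-0.0011, 0.0354, 0, 0, 0.08], [-0.0011, 0.0354, 0, 0, 0.08], [-0.0011, 0.0354, 0, 0, 0.08], [-0.0011, 0.0354, 0, 0, 0.08], [-0.0011, 0.0354, 0, 0, 0.08], [-0.0011, 0.0354, 0, 0, 0.08], [-0.0011, 0.0354, 0, 0, 0.08], [-0.0011, 0.0354, 0, 0, 0.08], [-0.0011, 0.0354, 0, 0, 0.08], [-0.0011, 0.0354, 0, 0, 0.08]]}}

```text
time: 44.43
position: [0.4285, 0.3238, 0.2302]
ee_rot: [-0.059, 3.14, 0.001]
force: [0.7, -0.1, 0.4]
grip_width: 0.0803
```

```bash
python3 - <<'E'
from h import *
im,W=lever(); s=sensors.sense(); print(s['position'],s['grip_width'])
for k,v in globes(im,W).items(): print(k,v)
im,d,p=cam('top'); W=world(d,p)
for k,v in globes(im,W).items(): print(k,v)
packed('orange'); packed('blue')
E
```

```text
knob 54 [0.5867 0.1013 0.1098]
[0.42683099 0.33175988 0.22971794] 0.08015299556904444
blue (np.int32(363), array([0.832 , 0.0172, 0.0218]), 0, None)
green (np.int32(852), array([0.4499, 0.3756, 0.0495]), 136, array([0.4329, 0.3613, 0.117 ]))
blue (np.int32(164), array([ 0.544 , -0.3478,  0.0752]), 111, array([ 0.5383, -0.3298,  0.1166]))
orange (np.int32(253), array([ 0.4214, -0.3703,  0.0746]), 71, array([ 0.4171, -0.3351,  0.1165]))
green (np.int32(111), array([0.4065, 0.3566, 0.0579]), 6, array([0.4149, 0.3577, 0.1175]))
cap 78 [ 0.5575 -0.353   0.1345] z [0.1236 0.1356 0.1391]
cap 79 [ 0.4332 -0.3813  0.1341] z [0.1236 0.1349 0.1393]
orange 255 [ 0.4264 -0.3728  0.0728] [ 0.3978 -0.4106  0.0509] [ 0.4624 -0.3498  0.0988] shoulder [ 0.4273 -0.3766  0.0778]
cap 78 [ 0.5576 -0.3533  0.1346] z [0.124  0.1356 0.1403]
cap 79 [ 0.4332 -0.3813  0.1342] z [0.1256 0.1353 0.1389]
blue 176 [ 0.5498 -0.3513  0.075 ] [ 0.5234 -0.3833  0.0539] [ 0.59   -0.3309  0.0918] shoulder [ 0.5543 -0.3515  0.0786]
```

Orange is packed upright. On to green.

{"op": "send_rows", "data": {"deltas": [[-0.0005, 0.0175, 0, 0, 0.08], [-0.0005, 0.0172, 0, 0, 0.08], [0, 0, 0, 0, 0.08], [0, 0, 0, 0, 0.08], [0, 0, 0.02, 0, 0.08], [0, 0, 0.02, 0, 0.08], [0, 0, 0, 0, 0.08]]}}

```text
time: 45.22
position: [0.4272, 0.3541, 0.1865]
ee_rot: [0.057, -3.138, 0.006]
force: [-0.1, -0.1, 0.1]
grip_width: 0.08
```

```bash
python3 - <<'E'
from h import *
im,W=lever(); s=sensors.sense(); print(s['position'],s['grip_width'],s['ee_rot'])
for k,v in globes(im,W).items(): print(k,v)
E
```

```text
knob 54 [0.5868 0.1014 0.1098]
[0.42776713 0.35477812 0.18816759] 0.0803086925246901 [ 0.05709315 -3.13889329  0.00448318]
blue (np.int32(358), array([0.8312, 0.017 , 0.0216]), 0, None)
green (np.int32(854), array([0.4501, 0.3755, 0.0491]), 135, array([0.4327, 0.3616, 0.1171]))
```

{"op": "send_rows", "data": {"deltas": [[0, 0.001, 0.015, 0, 0.08], [0, 0, 0.02, 0, 0.08], [0, 0, 0.02, 0, 0.08], [0, 0, 0.02, 0, 0.08], [0, 0, 0.018, 0, 0.08], [0, 0, 0.014, 0, 0.08], [0, 0, 0.008, 0, 0.08], [0, 0, 0.003, 0, 0.08], [0, 0, 0, 0, 0.08], [0, 0, 0, 0, 0.08]]}}

```text
time: 46.1
position: [0.4288, 0.3583, 0.0723]
ee_rot: [-0.059, 3.14, 0.001]
force: [-0.6, 0.6, 0.2]
grip_width: 0.0798
```

{"op": "send_rows", "data": {"deltas": [[0, 0, 0, 0, 0.01], [0, 0, 0, 0, 0.01], [0, 0, 0, 0, 0.01], [0, 0, 0, 0, 0.01], [0, 0, 0, 0, 0.01], [0, 0, 0, 0, 0.01], [0, 0, 0, 0, 0.01], [0, 0, 0, 0, 0.01], [0, 0, 0, 0, 0.01], [0, 0, 0, 0, 0.01], [0, 0, 0, 0, 0.01]], "newtons": 35}}

```text
time: 47.02
position: [0.4281, 0.358, 0.0712]
ee_rot: [0.06, -3.141, 0.0]
force: [-0.7, -1.0, -0.9]
grip_width: 0.0295
```

```bash
python3 - <<'E'
from h import *
im,W=lever(); s=sensors.sense(); print(s['position'],s['grip_width'],s['ee_rot'])
for k,v in globes(im,W).items(): print(k,v)
E
```

```text
knob 55 [0.5869 0.1014 0.1098]
[0.42811976 0.35802129 0.07118668] 0.02982522706699062 [ 6.00101140e-02 -3.14091545e+00  6.27600007e-05]
blue (np.int32(359), array([0.8312, 0.0169, 0.0215]), 0, None)
green (np.int32(833), array([0.4506, 0.3753, 0.049 ]), 194, array([0.4346, 0.3604, 0.1176]))
```

{"op": "send_rows", "data": {"deltas": [[0, 0, -0.007, 0, 0.01], [0, 0, -0.015, 0, 0.01], [0, 0, -0.02, 0, 0.01], [0, 0, -0.02, 0, 0.01], [0, 0, -0.02, 0, 0.01], [0, 0, -0.02, 0, 0.01], [0, 0, -0.02, 0, 0.01], [0, 0, -0.02, 0, 0.01], [0, 0, -0.01, 0, 0.01], [0.0018, -0.0307, 0, 0, 0.01], [0.0018, -0.0307, 0, 0, 0.01], [0.0018, -0.0307, 0, 0, 0.01], [0.0018, -0.0307, 0, 0, 0.01], [0.0018, -0.0307, 0, 0, 0.01], [0.0018, -0.0307, 0, 0, 0.01], [0.0018, -0.0307, 0, 0, 0.01], [0.0018, -0.0307, 0, 0, 0.01], [0.0018, -0.0307, 0, 0, 0.01], [0.0018, -0.0307, 0, 0, 0.01], [0.0018, -0.0307, 0, 0, 0.01]]}}

```text
time: 48.73
position: [0.4206, 0.0183, 0.2231]
ee_rot: [0.06, -3.141, -0.001]
force: [0.4, -0.3, -2.3]
grip_width: 0.0298
```

{"op": "send_rows", "data": {"deltas": [[0.0018, -0.0307, 0, 0, 0.01], [0.0018, -0.0305, 0, 0, 0.01], [0, 0, 0, 0, 0.01], [0, 0, 0.02, 0, 0.01], [0, 0, 0.02, 0, 0.01], [0, 0, 0.02, 0, 0.01], [0, 0, 0.02, 0, 0.01], [0, 0, 0.018, 0, 0.01], [0, 0, 0.015, 0, 0.01], [0, 0, 0.01, 0, 0.01], [0, 0, 0.005, 0, 0.01], [0, 0, 0, 0, 0.01], [0, 0, 0, 0, 0.01]]}}

```text
time: 49.82
position: [0.4201, -0.0414, 0.0954]
ee_rot: [0.06, -3.141, 0.0]
force: [0.4, 0.2, -2.4]
grip_width: 0.0296
```

```bash
python3 -c "
from h import *
bulb('green')"
```

```text
49.8167 [ 0.4201 -0.0414  0.0954] F [ 0.44  0.15 -2.37] grip 0.0296 prong top z 0.0954 lift mm -0.10923466105208779
green 467 sphere-pos [ 0.0023  0.002  -0.0409] r 0.037 zmax [0.0831 0.0883] slot y err 0.0009031622682402485
```

{"op": "send_rows", "data": {"deltas": [[-0.01, 0, 0, 0, 0.01], [-0.01, 0, 0, 0, 0.01], [-0.01, 0, 0, 0, 0.01], [-0.008, 0, 0, 0, 0.01], [-0.006, 0, 0, 0, 0.01], [-0.006, 0, 0, 0, 0.01], [-0.006, 0, 0, 0, 0.01], [-0.006, 0, 0, 0, 0.01], [-0.006, 0, 0, 0, 0.01], [-0.006, 0, 0, 0, 0.01], [-0.008, 0, 0, 0, 0.01], [-0.008, 0, 0, 0, 0.01], [-0.008, 0, 0, 0, 0.01], [-0.008, 0, 0, 0, 0.01], [-0.006, 0, 0, 0, 0.01], [0, 0, 0, 0, 0.01], [0, 0, 0, 0, 0.01]]}}

```text
time: 51.28
position: [0.532, -0.0373, 0.0951]
ee_rot: [0.06, -3.141, 0.0]
force: [-0.4, -0.3, -2.8]
grip_width: 0.0298
```

{"op": "send_rows", "data": {"deltas": [[0, 0, -0.002, 0, 0.01], [0, 0, -0.002, 0, 0.01], [0, 0, -0.002, 0, 0.01], [0, 0, -0.001, 0, 0.01], [0, 0, -0.001, 0, 0.01], [0, 0, -0.001, 0, 0.01], [0, 0, -0.001, 0, 0.01], [0, 0, -0.002, 0, 0.01], [0, 0, -0.002, 0, 0.01], [0, 0, -0.002, 0, 0.01], [0, 0, -0.002, 0, 0.01], [0, 0, -0.002, 0, 0.01], [0, 0, -0.002, 0, 0.01], [0, 0, 0, 0, 0.01]]}}

```text
time: 52.45
position: [0.5318, -0.0371, 0.1173]
ee_rot: [0.06, -3.141, -0.0]
force: [1.6, 0.7, -10.7]
grip_width: 0.0297
```

```bash
python3 -c "
from h import *
bulb('green')"
```

```text
52.45 [ 0.5318 -0.0371  0.1173] F [  1.55   0.66 -10.67] grip 0.0297 prong top z 0.1092 lift mm 13.704376738802399
green 339 sphere-pos [ 0.0019  0.001  -0.0416] r 0.0378 zmax [0.104  0.1054] slot y err -2.5291925520316838e-05
```

{"op": "send_rows", "data": {"deltas": [[0, 0, -0.002, 0, 0.01], [0, 0, -0.002, 0, 0.01], [0, 0, -0.001, 0, 0.01], [0, 0, 0, 0, 0.01], [0, 0, 0, 0, 0.01], [0, 0, 0, 0, 0.01], [0, 0, 0, 0, 0.01], [0, 0, 0, 0, 0.01], [0, 0, 0, 0, 0.01], [0, 0, 0, 0, 0.01], [0, 0, 0, 0, 0.01], [0, 0, 0, 0, 0.01], [0, 0, 0, 0, 0.01], [0, 0, 0, 0, 0.01], [0, 0, 0, 0, 0.01], [0, 0, 0, 0, 0.01]]}}

```text
time: 53.83
position: [0.5318, -0.0371, 0.1222]
ee_rot: [0.06, -3.141, -0.0]
force: [2.5, 1.2, -13.8]
grip_width: 0.0295
```

```bash
python3 -c "
from h import *
fork()"
```

```text
53.8333 [ 0.5318 -0.0371  0.1222] F [  2.55   1.2  -13.83] grip 0.0295 prong top z 0.114 lift mm 18.49948903158752
```

{"op": "send_rows", "data": {"deltas": [[0, 0, 0, 0, 0.01], [0, 0, 0, 0, 0.01], [0, 0, 0, 0, 0.01], [0, 0, 0, 0, 0.01], [0, 0, 0, 0, 0.01], [0, 0, 0, 0, 0.01], [0, 0, 0, 0, 0.01], [0, 0, 0, 0, 0.01], [0, 0, 0, 0, 0.01], [0, 0, 0, 0, 0.01], [0, 0, 0, 0, 0.01], [0, 0, 0, 0, 0.01], [0, 0, 0, 0, 0.01], [0, 0, 0, 0, 0.01], [0, 0, 0, 0, 0.01], [0, 0, 0, 0, 0.01]]}}

```text
time: 55.22
position: [0.5319, -0.0371, 0.1222]
ee_rot: [0.06, -3.141, -0.0]
force: [1.3, 2.3, -14.0]
grip_width: 0.0296
```

```bash
python3 -c "
from h import *
fork()"
```

```text
55.2167 [ 0.5319 -0.0371  0.1222] F [  1.31   2.27 -14.03] grip 0.0296 prong top z 0.1141 lift mm 18.622172792509133
```

Green is proven. Place it in the −x +y compartment.

{"op": "send_rows", "data": {"deltas": [[0, 0, 0.003, 0, 0.01], [0, 0, 0.003, 0, 0.01], [0, 0, 0.003, 0, 0.01], [0, 0, 0.003, 0, 0.01], [0, 0, 0.003, 0, 0.01], [0, 0, 0.003, 0, 0.01], [0, 0, 0.003, 0, 0.01], [0, 0, 0.003, 0, 0.01], [0, 0, 0.0025, 0, 0.01], [0, 0, 0, 0, 0.01], [0.01, 0, 0, 0, 0.01], [0.012, 0, 0, 0, 0.01], [0.015, 0, 0, 0, 0.01], [0.015, 0, 0, 0, 0.01], [0.02, 0, 0, 0, 0.01], [0.02, 0, 0, 0, 0.01], [0.02, 0, 0, 0, 0.01], [0, 0, -0.02, 0, 0.01], [0, 0, -0.03, 0, 0.01], [0, 0, -0.03, 0, 0.01]]}}

```text
time: 56.93
position: [0.4184, -0.042, 0.1764]
ee_rot: [0.059, -3.139, 0.0]
force: [0.8, 0.6, -2.1]
grip_width: 0.0295
```

{"op": "send_rows", "data": {"deltas": [[0, 0, -0.03, 0, 0.01], [0, 0, -0.025, 0, 0.01], [0, 0, 0, 0, 0.01], [0.0009, -0.0256, 0, 0, 0.01], [0.0009, -0.0256, 0, 0, 0.01], [0.0009, -0.0256, 0, 0, 0.01], [0.0009, -0.0256, 0, 0, 0.01], [0.0009, -0.0256, 0, 0, 0.01], [0.0009, -0.0256, 0, 0, 0.01], [0.0009, -0.0256, 0, 0, 0.01], [0.0009, -0.0256, 0, 0, 0.01], [0.0009, -0.0256, 0, 0, 0.01], [0, 0, 0, 0, 0.01], [0, 0, 0, 0, 0.01], [0, 0, 0, 0, 0.01]]}}

```text
time: 58.18
position: [0.4201, -0.2712, 0.2299]
ee_rot: [0.059, -3.14, -0.002]
force: [-1.2, 0.4, -2.7]
grip_width: 0.0298
```

```bash
python3 -c "
from h import *
fork(); lever(); packed('green')"
```

```text
58.1833 [ 0.4201 -0.2712  0.2299] F [-1.19  0.39 -2.73] grip 0.0298 prong top z 0.0954 lift mm -0.11092166829027028
knob 54 [0.5866 0.1012 0.1096]
cap 82 [ 0.5572 -0.3529  0.1345] z [0.1222 0.1359 0.1398]Traceback (most recent call last):
  File "<string>", line 3, in <module>
    fork(); lever(); packed('green')
                     ~~~~~~^^^^^^^^^
  File "h.py", line 52, in packed
    sh=q[q[:,2]>np.percentile(q[:,2],60)]
                ~~~~~~~~~~~~~^^^^^^^^^^^
    return _quantile_unchecked(
        a, q, axis, out, overwrite_input, method, keepdims, weights)
    return _ureduce(a,
                    func=_quantile_ureduce_func,
    ...<5 lines>...
                    overwrite_input=overwrite_input,
                    method=method)
    r = func(a, **kwargs)
    result = _quantile(arr,
                       quantiles=q,
    ...<2 lines>...
                       out=out,
                       weights=wgt)
    slices_having_nans = np.isnan(arr[-1, ...])
                                  ~~~^^^^^^^^^
IndexError: index -1 is out of bounds for axis 0 with size 0
```

{"op": "send_rows", "data": {"deltas": [[0, 0, 0.02, 0, 0.01], [0, 0, 0.025, 0, 0.01], [0, 0, 0.025, 0, 0.01], [0, 0, 0.023, 0, 0.01], [0, 0, 0.015, 0, 0.01], [0, 0, 0.01, 0, 0.01], [0, 0, 0.006, 0, 0.01], [0, 0, 0.004, 0, 0.01], [0, 0, 0.003, 0, 0.01], [0, 0, 0.002, 0, 0.01], [0, 0, 0.002, 0, 0.01], [0, 0, 0.001, 0, 0.01], [0, 0, 0.001, 0, 0.01], [0, 0, 0.001, 0, 0.01], [0, 0, 0.001, 0, 0.01], [0, 0, 0.001, 0, 0.01], [0, 0, 0.001, 0, 0.01], [0, 0, 0, 0, 0.01], [0, 0, 0, 0, 0.01]]}}

```text
time: 59.92
position: [0.4208, -0.272, 0.0898]
ee_rot: [-0.06, 3.141, 0.0]
force: [-0.7, 0.3, 0.2]
grip_width: 0.0299
```

{"op": "send_rows", "data": {"deltas": [[0, 0, 0, 0, 0.045], [0, 0, 0, 0, 0.045], [0, 0, 0, 0, 0.045], [0, 0, 0, 0, 0.045], [0, 0, 0, 0, 0.045], [0, 0, -0.01, 0, 0.045], [0, 0, -0.02, 0, 0.045], [0, 0, -0.025, 0, 0.045], [0, 0, -0.03, 0, 0.045], [0, 0, -0.03, 0, 0.045], [0, 0, -0.025, 0, 0.045], [0, 0.03, 0, 0, 0.045], [0, 0.03, 0, 0, 0.045], [0, 0.03, 0, 0, 0.045], [0, 0.03, 0, 0, 0.045], [0, 0.03, 0, 0, 0.045], [0, 0.03, 0, 0, 0], [0, 0.03, 0, 0, 0], [0, 0.03, 0, 0, 0], [0, 0, 0, 0, 0]]}}

```text
time: 61.58
position: [0.4113, -0.0274, 0.2303]
ee_rot: [-0.069, 3.141, 0.003]
force: [-0.1, -1.5, 0.2]
grip_width: 0.0222
```

```bash
python3 -c "
from h import *
s=sensors.sense();print(s['position'])
lever();
for k in RNG: packed(k)
im,d,p=cam('top'); save(cv2.resize(im[110:310,130:470],None,fx=2.2,fy=2.2),'top3.png')"
```

```text
[ 0.41133507 -0.02735627  0.23026084]
knob 52 [0.5864 0.1012 0.1096]
cap 81 [ 0.5571 -0.3531  0.1347] z [0.1234 0.1358 0.1399]
cap 79 [ 0.4329 -0.3812  0.1339] z [0.1216 0.1351 0.1386]
cap 78 [ 0.4208 -0.2687  0.1355] z [0.1303 0.1362 0.1391]
blue 175 [ 0.5501 -0.3512  0.0753] [ 0.5234 -0.3837  0.0583] [ 0.5908 -0.3302  0.09  ] shoulder [ 0.5508 -0.3515  0.0786]
cap 78 [ 0.5575 -0.3534  0.1344] z [0.1237 0.1356 0.1383]
cap 77 [ 0.4333 -0.3815  0.134 ] z [0.1233 0.1349 0.1388]
cap 77 [ 0.4207 -0.2685  0.136 ] z [0.1295 0.1364 0.14  ]
orange 254 [ 0.4264 -0.3729  0.0728] [ 0.3976 -0.4092  0.0504] [ 0.4622 -0.35    0.0824] shoulder [ 0.4298 -0.3769  0.0775]
cap 78 [ 0.5572 -0.353   0.1345] z [0.1249 0.1355 0.139 ]
cap 78 [ 0.4334 -0.3812  0.1347] z [0.1258 0.1359 0.1393]
cap 80 [ 0.4209 -0.2683  0.1351] z [0.1256 0.1361 0.1397]
green 270 [ 0.4158 -0.2587  0.0727] [ 0.3849 -0.2982  0.0479] [ 0.4521 -0.2349  0.0819] shoulder [ 0.4198 -0.2622  0.0777]
```

View pics/top3.png

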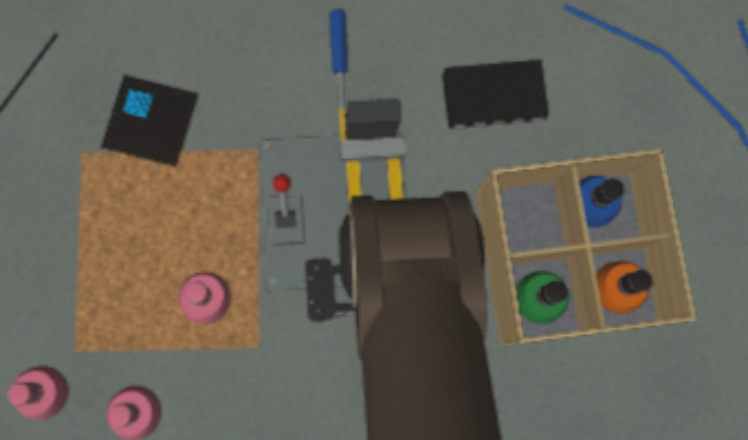

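All three globes stand upright in separate compartments, the lever is still on and the bystanders have not moved. Go to the lever's +x side with closed fingers.

{"op": "send_rows", "data": {"deltas": [[-0.0239, 0.0142, 0, 0, 0], [-0.0239, 0.0142, 0, 0, 0], [-0.0239, 0.0142, 0, 0, 0], [-0.0239, 0.0142, 0, 0, 0], [-0.0239, 0.0142, 0, 0, 0], [-0.0239, 0.0142, 0, 0, 0], [-0.0239, 0.0142, 0, 0, 0], [-0.0239, 0.0142, 0, 0, 0], [-0.0239, 0.0142, 0, 0, 0], [0, 0, 0, 0, 0], [0, 0, 0, 0, 0], [0, 0, 0, 0, 0]]}}

```text
time: 62.83
position: [0.6213, 0.1017, 0.2294]
ee_rot: [0.057, -3.14, 0.002]
force: [0.9, -0.6, 0.1]
grip_width: 0.0006
```

{"op": "send_rows", "data": {"deltas": [[0, 0.002, 0.02, 0, 0], [0, 0, 0.025, 0, 0], [0, 0, 0.025, 0, 0], [0, 0, 0.025, 0, 0], [0, 0, 0.025, 0, 0], [0, 0, 0.016, 0, 0], [0, 0, 0.008, 0, 0], [0, 0, 0, 0, 0], [0.01, 0, 0, 0, 0], [0.01, 0, 0, 0, 0], [0.01, 0, 0, 0, 0], [0.01, 0, 0, 0, 0], [0.01, 0, 0, 0, 0], [0.01, 0, 0, 0, 0], [0.01, 0, 0, 0, 0], [0.01, 0, 0, 0, 0], [0.007, 0, 0, 0, 0], [0, 0, 0, 0, 0], [0, 0, 0, 0, 0]]}}

```text
time: 64.42
position: [0.5342, 0.1026, 0.0858]
ee_rot: [0.061, -3.141, -0.0]
force: [-0.3, 0.2, 0.1]
grip_width: 0.0004
```

```bash
python3 -c "
from h import *
s=sensors.sense();print(s['position'],s['force'])
lever()"
```

```text
[0.53420154 0.10258975 0.08581886] [-0.25988563  0.17863497  0.06671321]
knob 21 [0.5218 0.1189 0.1205]
```

{"op": "send_rows", "data": {"deltas": [[0.003, 0, 0, 0, 0], [0.002, 0, 0, 0, 0], [0, 0, 0, 0, 0], [0, 0, 0, 0, 0]]}}

```text
time: 64.8
position: [0.5307, 0.1023, 0.0859]
ee_rot: [-0.06, 3.139, -0.0]
force: [4.5, 1.4, -3.1]
grip_width: 0.0004
```

{"op": "send_rows", "data": {"deltas": [[-0.01, 0, 0, 0, 0], [-0.015, 0, 0, 0, 0], [-0.02, 0, 0, 0, 0], [0, 0, -0.02, 0, 0], [0, 0, -0.025, 0, 0], [0, 0, -0.03, 0, 0], [0, 0, -0.03, 0, 0], [0, 0, -0.03, 0, 0], [0, 0, 0, 0, 0], [0, 0, 0, 0, 0], [0, 0, 0, 0, 0]]}}

```text
time: 65.72
position: [0.5741, 0.104, 0.22]
ee_rot: [0.06, -3.139, 0.0]
force: [-0.2, -0.5, 0.4]
grip_width: 0.0001
```

```bash
python3 -c "
from h import *
s=sensors.sense();print(s['position'],s['force'])
im,W=lever(); save(cv2.resize(im[100:300,150:400],None,fx=3,fy=3),'end.png')
packed('blue')"
```

```text
[0.57408174 0.10397197 0.22000784] [-0.2226068  -0.46478102  0.39341019]
knob 45 [0.5109 0.098  0.1099]
cap 78 [ 0.5572 -0.3532  0.1347] z [0.1254 0.1357 0.1391]
cap 74 [ 0.4334 -0.3816  0.1348] z [0.1287 0.135  0.1396]
cap 77 [ 0.4211 -0.2687  0.1353] z [0.1286 0.1359 0.1395]
blue 178 [ 0.5499 -0.3511  0.0751] [ 0.5228 -0.3825  0.0538] [ 0.5903 -0.3319  0.0955] shoulder [ 0.5518 -0.3527  0.0788]
```

View pics/end.png

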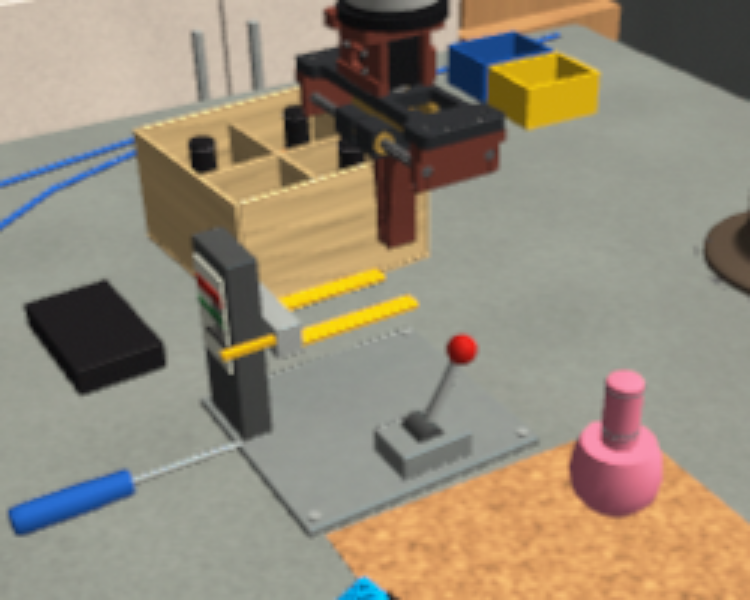

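The lever knob is back at x 0.511 (the start reading was 0.513) and leans to off. Three caps stand upright in the crate, and the gripper is free in the air.

```bash
python3 -c "
from bench import hand_in
print(hand_in())"
```

```text
the job is handed in; nothing more can be done
None
```

The job is done and handed in after about 66 s of robot time. There was no white globe on the bench, so I tested and packed blue, orange and green. No verdict was reported.

- **Lever:** I pushed it to on before the first test, and each later check showed it still on. After all three globes were packed I pulled it back to off. The knob now reads x = 0.511, against 0.513 at the start.
- **Pull tests:** In the order blue, orange, green, each globe held the fork at 18.5 to 19 mm of lift, about 11 N, for more than 2 s.
- **Packing:** The last measurements show all three globes upright on the foam in separate compartments, shoulders at z ≈ 0.078 m and cap tops at z ≈ 0.136 m, with the gripper clear of everything. The pyramid case, network switch and screwdriver looked unmoved in the pictures; I did not measure them.

Checks that failed or disagreed:
- **Fingertip height:** The cameras put the fingertips about 24 mm higher than the stated TCP and nose length imply. The first lever push therefore passed over the knob without touching it, and I worked with the measured offset from then on.
- **Camera offset:** The scene camera read about 4 mm off from the top camera in x and y.
- **Blue globe:** It ended about 2 cm from where I released it, probably because of the announced knock. It rests against the divider, still upright and within limits.

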